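# Feel for the bronze cover in the shut casting box and weigh it on the spring scale

### The arm

A 6-joint arm with a two-finger parallel gripper is mounted at the origin on the work surface; the furniture and walls round the work are solid. World frame = base frame: x ahead of the robot, y to its left, z up, the work surface at z = 0. Lengths are in mm, angles in rad, forces in N, time in s.
With the tool pointing down it reaches from about 275 to 1000 mm from the base axis. Payload 8.4 kg.
Tool frame: the origin (TCP) lies on the centre line of the jaws, within the pads' length; the fingertips stand r.tip_reach ahead of it and the grasp point (between the pads) lies 3 mm ahead of it (r.tip_reach is the distance from the TCP to the fingertips, in mm); z points along the fingers, y is the direction in which the jaws open and shut (so a half turn about z gives the same grasp; the last joint's range is limited). The gripper opens to 85 mm and grips with 20 to 120 N. Pads are 22 mm wide; open, the fingers measure 114 mm over their backs; the gripper's body (76 mm by 85 mm) begins 54 mm behind the grasp point. The pads swing forward as they close: fully open they stand 13 mm farther back than shut.
Start: joints at [-1.15, 0.353, 1.633, -0, 1.155, -0.002], TCP at [256.446, -569.968, 253.281] pointing down, gripper open.
Joint ranges: [-2.63, 2.63], [-0.92, 2.1], [0.06, 2.66], [-1.3, 4.44], [0, 2.69], [-3.02, 3.02]. Speed limits (rad/s): [2.22, 2.22, 2.79, 3.14, 3.14, 3.14].

### API

Orientations are given as [roll, pitch, yaw] about the fixed x, y, z axes, in that order (R = Rz(yaw) Ry(pitch) Rx(roll)).
In Python, from rig import sense, optics, r, nets gives the robot as it stands. The module is installed in compiled form; this text tells all that it offers.
- The arm moves only by the tool carry_out, never from a script. Its argument "increments" is a list that holds one entry, the list of rows, each a list of 6 numbers: the shift along the tool's x, y, z normalised to -1 to 1, where 1 is 40 cm, then the turn, a rotation vector about the tool's x, y, z normalised to -1 to 1, where 1 is 60 degrees. A call has 1 to 5 rows; each row is the pose to reach, as a shift and turn from the pose commanded when the call began, along the tool's axes at that moment; what a row does not reach only later rows make up. A row lasts 1/12 s, in which the tool goes at most 41.7 mm and 7.16 degrees, less where a joint would pass 70% of its speed; a pose out of reach is approached as far as the arm can. A call with a number of a shift or a turn outside -1 to 1 is refused whole. A call with a gripper value outside its range is refused whole. "hand" is the closure, from 0 (fully open) to 1 (shut), set as the call begins (left out, the last holds). The fingers move at their own pace and stop on an object; "squeeze" is the grip in N (left out, the last holds). Time passes only in rows, so rows that repeat a pose let the fingers close. It gives the time, the measured TCP pose, the force and the opening at its end, in the units of the state.
- sense(): the state, without advancing time (a new reading comes with each control period).
- optics.grab_frame(name): name is "scene" or "top" or "wrist"; returns a dict with "img" (400x640x3 uint8, red, green, blue), "range_z" (400x640 float32, mm along the optical axis (not along the pixel's ray), 0 where there is no reading), "fov_y" (degrees; the focal length in pixels is half the picture's height over the tangent of half this angle, whatever the lens; pixels are square), "cx", "cy" (the principal point, pixels), "k1" (the pictures are not rectified: a ray, as slopes to the right and down, at radius r is drawn at 1 + k1 r^2 times it, then the intrinsics apply), "R" (3x3) and "t" (3): a world point X has camera coordinates R X + t. Camera axes: x right, y down, z forward; pixel columns grow to the right and rows downward; lengths in mm; the calibration is good to about 2 mm. A picture is of the moment at which its call begins.
- r.sign_off(): hands the job in, once; it reports no verdict.
Trained networks look in the newest picture that a camera, given by its name, has taken for a name from the list of things; names that differ only in an ending like _2 or _b are one class to them, and where a whole thing is asked for, a point or a joint stands for the part that bears it (a point fixed in the world has none). Each returns a list of dicts, best first, with "confidence" (0 to 1); they miss things now and then, are a little off and sometimes report something else, mostly with a low value. They report only what shows in the picture. A call takes as long as a camera call.
- nets.trace(target, camera): "mask" (400x640 bool, what is visible of it).
- nets.tip_of(target, camera): "point" ([x, y, z] in mm, in world coordinates, good to about 4 mm: a listed point, or the origin of a listed thing).
The state is a dict: "clock": time; "qpos": joint angles; "qvel": joint speeds; "joint_efforts": joint torques, N m; "eef_pos": TCP position; "tcp_rot": TCP orientation; "contact_force": force on the tool from outside, world axes, zero at the start; "wrist_torque": the same for the moment, N m; "opening": opening from 0.0 (shut) to 1.0 (fully open).
Only numpy, scipy, OpenCV 4.12 (cv2) and the standard library are available. Lean on these libraries where they do the work, as an engineer would, in place of code of your own. Each camera call takes 0.05 s, during which the arm holds its last target.

### The job

A bronze cover with a bail handle stands somewhere in the shut steel box. Lift the lid, reach in under it, feel for the bail and lift the cover out; then hang it by the bail on the hook of the spring scale and leave it hanging free and still, so that its weight can be read.

Things in the scene. Friction and masses are not known exactly. Their poses are not given: they have to be found in the camera images.
- casting_box: Fixed grey steel box; origin: centre of its underside; axes within 0.15 rad of the world's. In it stands one loose bronze cover, about 0.4 kg: plate 62 (x) x 124 (y) x 9 mm under a bail of flat bar 10 mm thick (x), 14 deep, in the y-z plane: legs at y -48 and 48 up to z 40, shoulders at 45 degrees, level crown from y -18 to 18 with its underside at z 63, top at z 77 (z from the plate's underside).
- box_floor (a point): Centre of the inner floor, 3 mm above the bench; box's axes. Inside 170 (x) x 160 (y) mm, walls 3 mm: 62 mm high on the -y side, 126 on the +y side, sloping between. The cover's middle is within 30 mm (x) and 10 mm (y) of here, its y within 0.12 rad of the box's. Its pose is not reported and the lid hides it: feel for the bail; a sideways push of over 1 N shifts it, pressing from above hardly.
- box_lid (a joint): Lid angle, rad: 0 shut (then sloping 21 degrees down to -y), grows as the free -y edge rises about the hinge; starts at 0 to 0.15; stop at 1.30. The hinge is stiff: the lid stays where it is left. Knob lifting force about 5 N. Even fully open the 186 mm lid overhangs the box at about 53 degrees to the level, so reach in from its -y side with the hand leaning to -y.
- lid_hinge (a point): Middle of the lid's hinge line, which runs along the box's x: 86 mm to +y of the box's centre and 128 mm up.
- lid_knob (a point): Centre of the black ball knob, 26 mm across, on a stem on the lid, 24 mm from its free edge; moves with the lid. Shut, it lies 164 mm to -y of the hinge line and 25 mm below it.
- scale_stand: Fixed stand of the spring scale; origin on the bench under the hook; axes within 0.15 rad of the world's. Foot 100 x 200 x 14 mm, from y -60 to 140; post 18 mm thick at y 112, 414 mm high, with an arm to the scale over the hook: housing 22 (x) x 46 (y) mm from z 268 to 385. The hand needs to come in from the -y side, leaning to -y, to miss the housing.
- hook_throat (a point): Inside bottom of the steel hook, 160 mm above the bench unloaded; axes of the stand. The hook lies in the x-z plane, wire 8 mm thick, throat 30 mm wide, open to -x: its tip is at x -21, 25 mm above this point. From z 20 up the back wire leans from x 19 to the shank at x 0, z 85. Bring the crown in from -x above the tip to x -4, then lower.
- scale_hook (a joint): Drop of the hook, m: 0 unloaded, stop at 0.055. Spring 160 N/m, damped: the cover draws it down about 0.025 (0.021 to 0.028) when it hangs free.

How it is judged:
By the outcome, as a careful person would: the job done as asked, in the order asked, and still so for the second after the job is handed in, with the robot touching nothing.
It also fails if it takes over 72 s, if anything falls off the work surface, if the arm or the gripper's body presses on something with over 40 N, if the wrist force passes 120 N, or if a joint passes its speed limit or range.

## Working session

There is one attempt and no reset: what is moved stays moved. The work goes in short steps, Python scripts to look and compute and a tool call to move; the robot and the scene stay as the last step left them, time stands still between calls to the robot, and variables do not carry over. Pictures are saved under pics/ and viewed, and the job is handed in when it is done.

Besides the shell and the picture viewer there is one more tool, called after "Request:" as a command line: name --argument value ..., lists and objects as JSON in quotes. carry_out: Moves the arm, as the interface text tells. Its arguments: {"type":"object","properties":{"increments":{"type":"array","items":{"type":"array","items":{"type":"array","items":{"type":"number","minimum":-1,"maximum":1}}}},"hand":{"type":"number"},"squeeze":{"type":"number"}},"required":["increments"]}

```bash
mkdir -p pics; ls
cat > h.py <<'E'
import numpy as np, cv2
from rig import sense, optics, r, nets
def save(name,fn):
    f=optics.grab_frame(name); cv2.imwrite('pics/'+fn,f['img'][:,:,::-1]); return f
def K(f):
    F=200/np.tan(np.radians(f['fov_y'])/2); return F
def deproj(f,u,v,z=None):
    F=K(f); 
    if z is None: z=f['range_z'][int(round(v)),int(round(u))]
    xd=np.array([(u-f['cx'])/F,(v-f['cy'])/F]); x=xd.copy()
    for _ in range(20): x=xd/(1+f['k1']*(x@x))
    c=np.array([x[0]*z,x[1]*z,z]); return f['R'].T@(c-f['t'])
def proj(f,X):
    c=f['R']@np.asarray(X,float)+f['t']; x=c[:2]/c[2]; x=x*(1+f['k1']*(x@x)); return x*K(f)+[f['cx'],f['cy']]
E
python3 - <<'E'
from h import *
for c in ['scene','top']:
    f=save(c,c+'1.png'); print(c,f['fov_y'],f['k1'],(-f['R'].T@f['t']).round(), f['R'][2].round(2))
    for n in ['casting_box','box_floor','lid_hinge','lid_knob','scale_stand','hook_throat']:
        try: print(n,[(np.round(d['point'],1),round(d['confidence'],2)) for d in nets.tip_of(n,c)][:3])
        except Exception as e: print(n,e)
s=sense(); print(s, r.tip_reach)
E
```

```text
pics
scene 54.11915833669701 -0.026974701094222165 [ 773. -437.  796.] [-0.27  0.59 -0.76]
casting_box [(array([578.9, -42.1,   2.6]), 0.97)]
box_floor []
lid_hinge [(array([583.1, -41.5,   3.8]), 0.62), (array([588.8,  48.9, 133. ]), 0.61)]
lid_knob [(array([ 569.9, -118. ,  121.9]), 0.65)]
scale_stand [(array([407.3, 307.1,   5. ]), 0.95)]
hook_throat [(array([403.3, 300.1, 158.7]), 0.59)]
top 52.281052979179414 -0.013778349434256766 [343. 102. 973.] [ 0.2   0.   -0.98]
casting_box [(array([574.9, -41.3,   1.6]), 0.77), (array([4.035e+02, 3.020e+02, 1.000e-01]), 0.25)]
box_floor []
lid_hinge [(array([592.3,  48.4, 127.4]), 0.73)]
lid_knob [(array([ 566.2, -118.5,  128.2]), 0.69)]
scale_stand [(array([403. , 300. ,  -3.9]), 0.9)]
hook_throat [(array([410.3, 302.4, 162.6]), 0.52), (array([ 569.3, -118.7,  127.4]), 0.45)]
{'clock': 0.7, 'qpos': array([-1.15043556e+00,  3.52966648e-01,  1.63340740e+00,  7.69273009e-06,
        1.15522269e+00, -2.41146323e-03]), 'qvel': array([-1.95349161e-04, -8.45905253e-05, -5.28772638e-04,  3.57746125e-04,
       -5.82755479e-04,  3.68294683e-04]), 'joint_efforts': array([ 2.76008410e-03, -6.05007076e+01, -3.42384660e+01, -1.60053389e-05,
        1.19082233e-03,  5.41018281e-06]), 'eef_pos': array([ 256.42374478, -569.96687503,  253.2986391 ]), 'tcp_rot': array([-3.14158858e+00, -7.04779630e-06,  4.22769127e-01]), 'contact_force': array([-0.34801286,  0.81584892, -0.85986825]), 'wrist_torque': array([0.02864209, 0.02920295, 0.0296383 ]), 'opening': 1.003655511709827} 22.0
```

View pictures.

View pics/scene1.png

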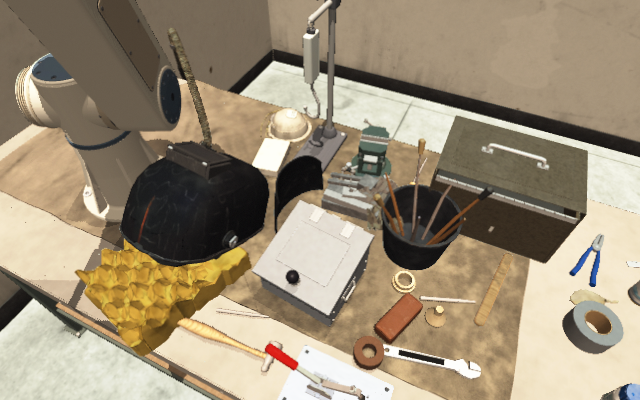

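View pics/top1.png

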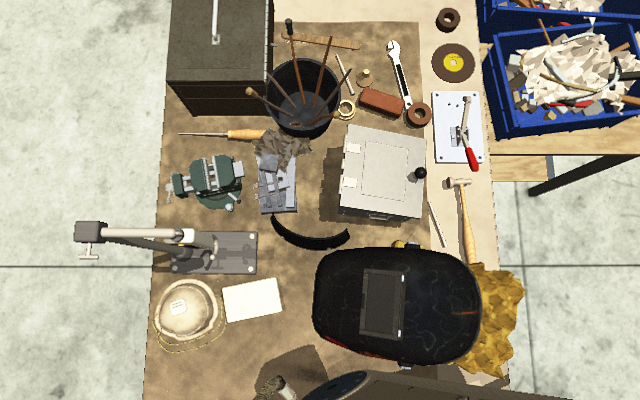

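```bash
cat >> h.py <<'E'
def cloud(f):
    F=K(f); v,u=np.mgrid[0:400,0:640].astype(float)
    xd=np.stack([(u-f['cx'])/F,(v-f['cy'])/F],-1); x=xd.copy()
    for _ in range(10): x=xd/(1+f['k1']*(x**2).sum(-1,keepdims=True))
    z=f['range_z']; c=np.concatenate([x*z[...,None],z[...,None]],-1)
    P=(c-f['t'])@f['R']; P[z<=0]=np.nan; return P
E
python3 - <<'E'
from h import *
import pickle
D={}
for c in ['scene','top']:
    f=optics.grab_frame(c); P=cloud(f); D[c]=(f,P)
    for n in ['casting_box','box_lid','scale_stand','scale_hook','lid_knob']:
        m=nets.trace(n,c)
        if m: 
            D[c,n]=m[0]['mask']; q=P[m[0]['mask']]; q=q[~np.isnan(q[:,0])]
            print(c,n,round(m[0]['confidence'],2),m[0]['mask'].sum(),np.nanpercentile(q,[2,50,98],axis=0).round().tolist())
        else: print(c,n,'none')
pickle.dump(D,open('d1.pkl','wb'))
E
cat > an.py <<'E'
from h import *
import pickle
D=pickle.load(open('d1.pkl','rb'))
# height map
H=np.full((110,90),-1.)
for c in ['scene','top']:
    P=D[c][1].reshape(-1,3); P=P[~np.isnan(P[:,0])]
    ix=((P[:,0]-0)/10).astype(int); iy=((P[:,1]+450)/10).astype(int)
    ok=(ix>=0)&(ix<110)&(iy>=0)&(iy<90)&(P[:,2]<600)
    np.maximum.at(H,(ix[ok],iy[ok]),P[ok,2])
print('cols y from -450 step 30; rows x')
H3=H[:108].reshape(36,3,30,3).max((1,3))
print('      '+' '.join('%4d'%(-450+30*j) for j in range(30)))
for i in range(6,36): print('%4d: '%(i*30)+' '.join('%4d'%h for h in H3[i]))
E
python3 an.py
```

```text
scene casting_box 0.75 9092 [[487.0, -139.0, 8.0], [587.0, -61.0, 110.0], [670.0, 41.0, 134.0]]
scene box_lid 0.96 7846 [[487.0, -139.0, 90.0], [582.0, -55.0, 113.0], [667.0, 40.0, 134.0]]
scene scale_stand 0.82 3208 [[361.0, 279.0, 10.0], [412.0, 355.0, 221.0], [454.0, 433.0, 418.0]]
scene scale_hook 0.72 92 [[292.0, 297.0, -14.0], [417.0, 300.0, 215.0], [427.0, 545.0, 249.0]]
scene lid_knob 0.66 7787 [[487.0, -139.0, 91.0], [582.0, -55.0, 113.0], [667.0, 41.0, 134.0]]
top casting_box 0.96 7341 [[483.0, -133.0, 26.0], [566.0, -39.0, 114.0], [666.0, 49.0, 135.0]]
top box_lid 0.92 6764 [[485.0, -134.0, 92.0], [571.0, -41.0, 115.0], [666.0, 45.0, 135.0]]
top scale_stand none
top scale_hook none
top lid_knob 0.87 6736 [[485.0, -132.0, 92.0], [571.0, -42.0, 115.0], [666.0, 44.0, 135.0]]
cols y from -450 step 30; rows x
      -450 -420 -390 -360 -330 -300 -270 -240 -210 -180 -150 -120  -90  -60  -30    0   30   60   90  120  150  180  210  240  270  300  330  360  390  420
 180:   -1   -1   -1   -1   88   91   92   85  160  186  213  574  551  470  507  532  519  506    5    5    5    6  
[... 3862 characters left out ...]
1   32   32   33   33   32   31  176  200  200  201  220  200  200  200   -1
 960:   11   11   11   -1    1    2   23   25    2    4    6    6    5    5    5    4    4   22   30   31   35  177  199  200  199  210  199  199  197   -1
 990:   41   -1   -1   -1    3   25   27   26    2    4    6    5    6    4    6    4    5    5    5    5    5  178  199  199  199  199  199  198  199   -1
1020:   48   48   48   47    1   25   27   25    3    4    1    2    3    2    2    3    4    2    3    3    1  188  200  198  198  197  198  197  198   -1
1050:   -1   -1   45   46    2    1    1    2    1    3    1    2    1    2    2    3    2    2    5    1    3    1  197  196  195  196  196  197  196   -1
```

```bash
cat > an2.py <<'E'
from h import *
import pickle
D=pickle.load(open('d1.pkl','rb'))
for c in ['scene','top']:
    f,P=D[c]; m=D[c,'box_lid']; m=cv2.erode(m.astype(np.uint8),np.ones((3,3)))>0
    q=P[m]; q=q[~np.isnan(q[:,0])]
    for it in range(4):
        A=np.c_[q[:,:2],np.ones(len(q))]; s=np.linalg.lstsq(A,q[:,2],rcond=None)[0]; e=q[:,2]-A@s; k=np.abs(e)<max(2,2*e.std()); q=q[k]
    g=np.hypot(*s[:2]); print(c,'slope',np.arctan(g),'dir',np.arctan2(-s[0],s[1]),'angle',np.radians(21)-np.arctan(g), e.std(), 'z at -42',s@[577,-42,1])
    m2=D[c,'box_lid']; q2=P[m2]; q2=q2[~np.isnan(q2[:,0])]; q2=q2[np.abs(q2[:,2]-np.c_[q2[:,:2],np.ones(len(q2))]@s)<6]
    print(cv2.minAreaRect(q2[:,:2].astype(np.float32)))
    # knob
    h=P[...,2]-(P[...,0]*s[0]+P[...,1]*s[1]+s[2]); kk=(h>15)&(np.hypot(P[...,0]-568,P[...,1]+118)<40)
    print('knob',np.nanpercentile(P[kk],[0,50,100],axis=0).round(1), kk.sum())
    v,u=np.where(kk); print(u.min(),u.max(),v.min(),v.max())
    # knob by box center ray
    # stand foot
    P2=P.reshape(-1,3); ff=(P2[:,2]>11)&(P2[:,2]<24)&(P2[:,0]>335)&(P2[:,0]<475)&(P2[:,1]>232)&(P2[:,1]<450)
    pq=P2[ff]; print('foot',len(pq),cv2.minAreaRect(pq[:,:2].astype(np.float32)),np.percentile(pq,[1,99],axis=0).round())
    ff=(P2[:,2]>275)&(P2[:,2]<380)&(P2[:,0]>335)&(P2[:,0]<475)&(P2[:,1]>232)&(P2[:,1]<450); pq=P2[ff]
    if len(pq): print('house',np.percentile(pq,[1,50,99],axis=0).round())
    ff=(P2[:,2]>150)&(P2[:,2]<265)&(P2[:,0]>365)&(P2[:,0]<445)&(P2[:,1]>262)&(P2[:,1]<340); pq=P2[ff]
    print('hook',len(pq)); 
    if len(pq): print(pq.round())
E
python3 an2.py
python3 - <<'E'
import cv2
a=cv2.imread('pics/scene1.png'); b=cv2.imread('pics/top1.png')
o=cv2.hconcat([cv2.resize(a[0:200,260:400],None,fx=3,fy=3,interpolation=2),cv2.resize(b[205:300,60:200],None,fx=2.7,fy=2.7,interpolation=2).copy()[:0] if 0 else cv2.copyMakeBorder(cv2.resize(b[205:305,60:180],None,fx=3,fy=3,interpolation=2),0,300,0,0,0)])
cv2.imwrite('pics/hookcrop.png',o); print(o.shape)
E
```

```text
scene slope 0.2303080305526954 dir -0.10873964004090875 angle 0.13621111236611383 1.2762474115670381 z at -42 114.67897582893359
((575.8964233398438, -45.93934631347656), (188.2032928466797, 184.42640686035156), 83.51478576660156)
knob [[ 555.5 -134.4  123.2]
 [ 569.5 -125.1  135.6]
 [ 579.6 -110.1  142.1]] 144
285 298 270 282
foot 1013 ((396.0465393066406, 337.6207580566406), (209.37835693359375, 121.18626403808594), 89.772705078125) [[340. 256.  11.]
 [455. 439.  22.]]
house [[397. 278. 276.]
 [414. 299. 330.]
 [418. 418. 379.]]
hook 171
[[412. 301. 263.]
 [411. 297. 262.]
 [411. 303. 258.]
 [408. 298. 258.]
 [408. 303. 255.]
 [406. 297. 255.]
 [407. 300. 254.]
 [409. 302. 253.]
 [406. 297. 252.]
 [408. 299. 252.]
 [410. 300. 252.]
 [405. 298. 248.]
 [407. 301. 247.]
 [410. 300. 249.]
 [405. 299. 245.]
 [408. 299. 246.]
 [409. 301. 245.]
 [405. 299. 242.]
 [408. 298. 243.]
 [411. 299. 244.]
 [411. 302. 242.]
 [409. 297. 242.]
 [409. 301. 239.]
 [412. 300. 241.]
 [408. 298. 238.]
 [410. 300. 237.]
 [412. 300. 238.]
 [415. 301. 238.]
 [410. 300. 234.]
 [413. 298. 236.]
 [415. 301. 23
[... 4524 characters left out ...]
]
 [395. 304. 167.]
 [395. 304. 163.]
 [395. 301. 165.]
 [393. 305. 172.]
 [393. 304. 170.]
 [393. 302. 169.]
 [393. 301. 167.]
 [390. 308. 182.]
 [390. 306. 184.]
 [390. 304. 185.]
 [390. 302. 183.]
 [390. 302. 178.]
 [391. 301. 173.]
 [391. 301. 166.]
 [388. 307. 185.]
 [388. 305. 187.]
 [388. 303. 186.]
 [388. 302. 185.]
 [388. 300. 183.]
 [389. 301. 173.]
 [386. 310. 183.]
 [386. 307. 185.]
 [386. 305. 185.]
 [386. 303. 188.]
 [386. 302. 184.]
 [386. 300. 184.]
 [387. 302. 170.]
 [384. 310. 183.]
 [384. 307. 185.]
 [384. 305. 185.]
 [384. 303. 186.]
 [384. 302. 184.]
 [384. 300. 183.]
 [382. 308. 184.]
 [382. 305. 187.]
 [382. 303. 185.]
 [383. 302. 182.]
 [381. 304. 181.]]
(600, 780, 3)
```

View pics/hookcrop.png

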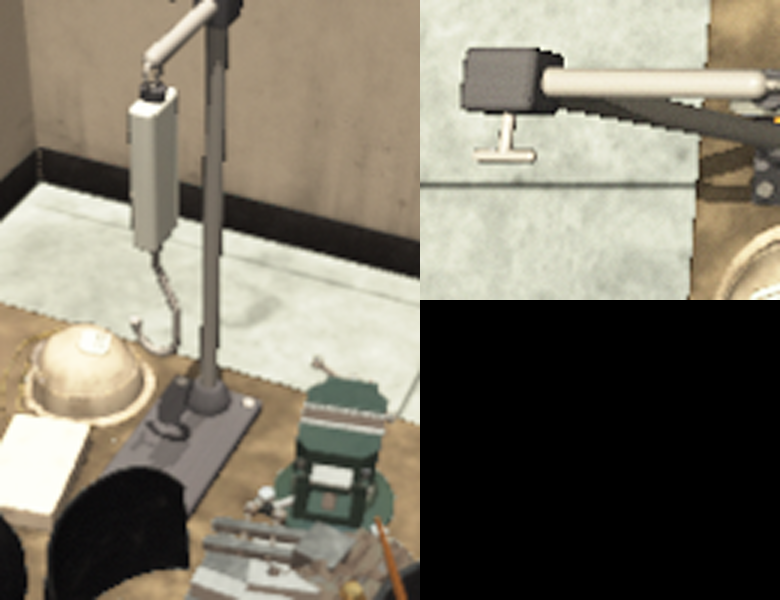

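```bash
cat >> h.py <<'E'
from scipy.spatial.transform import Rotation as Rot
def Rd(lean,yawjaw,flip=False,):
    """tool y (jaw) along +box x rotated by yawjaw; lean: tool z tilted so hand leans to -y by lean rad. """
    # base: tool y=+x, tool z=-z world, tool x = y cross z = x × (-z) = y
    R=np.column_stack([[0,1,0],[1,0,0],[0,0,-1]]).astype(float)
    if flip: R=R@np.diag([-1,-1,1.])
    R=Rot.from_euler('x',lean).as_matrix()@R  # rotating about +x by lean: -z -> (0, sin, -cos)
    return Rot.from_euler('z',yawjaw).as_matrix()@R
def plan(wps,p0=None,R0=None,per=5,dmax=40,amax=7.0):
    """wps: list of (pos,R[,rows]); prints per call the rows"""
    s=sense()
    p=np.array(s['eef_pos']) if p0 is None else np.array(p0,float); R=Rot.from_euler('xyz',s['tcp_rot']).as_matrix() if R0 is None else R0
    for w in wps:
        tp,tR=np.array(w[0],float),w[1]
        d=tp-p; rv=Rot.from_matrix(tR@R.T).as_rotvec(); 
        n=int(np.ceil(max(np.linalg.norm(d)/dmax,np.degrees(np.linalg.norm(rv))/amax,1)))
        if len(w)>2: n=max(n,w[2])
        k=0
        while k<n:
            m=min(per,n-k); rows=[]; pb=p+d*k/n; Rb=Rot.from_rotvec(rv*k/n).as_matrix()@R
            for j in range(1,m+1):
                f=(k+j)/n; pp=p+d*f; RR=Rot.from_rotvec(rv*f).as_matrix()@R
                a=Rb.T@(pp-pb)/400; b=np.degrees(Rot.from_matrix(Rb.T@RR).as_rotvec())/60
                rows.append([round(float(x),3)+0.0 for x in np.r_[a,b]])
            print('[['+','.join(str(x).replace(' ','') for x in rows)+']]'); k+=m
        p,R=tp,tR
        print('  -> ',p.round(1),Rot.from_matrix(R).as_euler('xyz').round(3))
E
python3 - <<'E'
from h import *
s=sense(); print(s['clock'])
R=Rd(0,-0.117); print(Rot.from_matrix(R).as_euler('xyz'))
plan([([567,-119,225],R)])
E
```

```text
1.3
[3.14159265 0.         1.45379633]
[[[0.084,-0.051,0.005,0.0,0.0,-0.07],[0.167,-0.101,0.01,0.0,0.0,-0.141],[0.251,-0.152,0.015,0.0,0.0,-0.211],[0.334,-0.203,0.02,0.0,0.0,-0.281],[0.418,-0.253,0.025,0.0,0.0,-0.352]]]
[[[0.096,-0.017,0.005,0.0,0.0,-0.07],[0.193,-0.034,0.01,0.0,0.0,-0.141],[0.289,-0.052,0.015,0.0,0.0,-0.211],[0.385,-0.069,0.02,0.0,0.0,-0.281],[0.481,-0.086,0.025,0.0,0.0,-0.352]]]
[[[0.096,0.019,0.005,0.0,0.0,-0.07],[0.192,0.037,0.01,0.0,0.0,-0.141],[0.288,0.056,0.015,0.0,0.0,-0.211],[0.384,0.074,0.02,0.0,0.0,-0.281]]]
  ->  [ 567. -119.  225.] [3.142 0.    1.454]
```

Request:
carry_out --increments '[[[0.084,-0.051,0.005,0,0,-0.07],[0.167,-0.101,0.01,0,0,-0.141],[0.251,-0.152,0.015,0,0,-0.211],[0.334,-0.203,0.02,0,0,-0.281],[0.418,-0.253,0.025,0,0,-0.352]]]' --hand 0.3 --squeeze 40

```text
clock: 1.72
eef_pos: [368.0, -407.6, 243.3]
tcp_rot: [3.141, -0.0, 0.794]
contact_force: [0.8, 0.5, 0.3]
opening: 0.699
```

Request:
carry_out --increments '[[[0.096,-0.017,0.005,0,0,-0.07],[0.193,-0.034,0.01,0,0,-0.141],[0.289,-0.052,0.015,0,0,-0.211],[0.385,-0.069,0.02,0,0,-0.281],[0.481,-0.086,0.025,0,0,-0.352]]]'

```text
clock: 2.13
eef_pos: [479.0, -246.3, 233.5]
tcp_rot: [3.141, 0.0, 1.164]
contact_force: [1.1, -1.3, 0.4]
opening: 0.7
```

Request:
carry_out --increments '[[[0.096,0.019,0.005,0,0,-0.07],[0.192,0.037,0.01,0,0,-0.141],[0.288,0.056,0.015,0,0,-0.211],[0.384,0.074,0.02,0,0,-0.281]]]'

```text
clock: 2.47
eef_pos: [567.6, -117.2, 225.4]
tcp_rot: [3.141, 0.0, 1.458]
contact_force: [-0.1, -0.2, 0.8]
opening: 0.702
```

Tracks well. Look with the wrist camera and refine the knob.

Run:
```python
from h import *
f=save('wrist','w1.png'); P=cloud(f)
print('cam',(-f['R'].T@f['t']).round(),f['R'][2].round(2))
print(nets.tip_of('lid_knob','wrist')[:2]); print(nets.tip_of('lid_hinge','wrist')[:2])
q=P.reshape(-1,3); q=q[(np.hypot(q[:,0]-568,q[:,1]+119)<35)&(q[:,2]>118)&(q[:,2]<150)]
print(len(q),np.percentile(q,[0,50,100],axis=0).round(1) if len(q) else '')
# sphere fit
if len(q)>20:
    from scipy.optimize import least_squares
    s=least_squares(lambda c:np.linalg.norm(q-c,axis=1)-13,[568,-119,126],loss='soft_l1'); print('sphere',s.x.round(1),s.cost)
s=sense(); print(s['clock'],s['qpos'].round(3),s['eef_pos'])
```

```text
cam [576. -39. 345.] [-0.03 -0.31 -0.95]
[{'point': [572.4, -119.6, 126.7], 'confidence': 0.88}]
[]
1187 [[ 554.7 -131.2  120.8]
 [ 567.9 -117.2  134.8]
 [ 580.1 -107.7  139.8]]
sphere [ 567.5 -120.8  125.6] 101.04477524692946
2.6167 [-0.206  0.312  1.76   0.     1.069 -0.093] [ 567.77606554 -116.75738704  225.03794132]
```

View pics/w1.png

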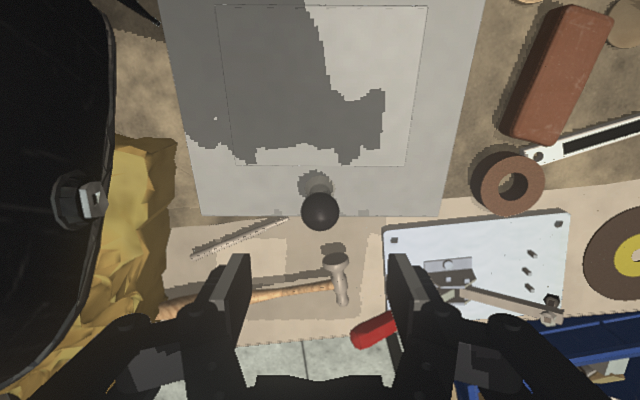

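Run:
```python
from h import *
R=Rd(0,-0.117)
plan([([567.5,-120.5,150],R,3),([567.5,-120.5,127],R,2)])
```

```text
[[[-0.003,0.0,0.063,0.0,0.0,0.001],[-0.006,0.0,0.125,0.0,0.0,0.003],[-0.009,0.0,0.188,0.0,0.0,0.004]]]
  ->  [ 567.5 -120.5  150. ] [3.142 0.    1.454]
[[[0.0,0.0,0.029,0.0,0.0,0.0],[0.0,0.0,0.058,0.0,0.0,0.0]]]
  ->  [ 567.5 -120.5  127. ] [3.142 0.    1.454]
```

Request:
carry_out --increments '[[[-0.003,0,0.063,0,0,0],[-0.006,0,0.125,0,0,0],[-0.009,0,0.188,0,0,0],[-0.009,0,0.22,0,0,0],[-0.009,0,0.246,0,0,0]]]'

```text
clock: 3.03
eef_pos: [564.8, -123.6, 125.3]
tcp_rot: [-3.139, 0.0, 1.452]
contact_force: [-0.8, -1.3, -0.8]
opening: 0.698
```

Request:
carry_out --increments '[[[0,0,0,0,0,0],[0,0,0,0,0,0],[0,0,0,0,0,0],[0,0,0,0,0,0]]]' --hand 1 --squeeze 40

```text
clock: 3.37
eef_pos: [567.5, -123.3, 128.2]
tcp_rot: [3.138, 0.001, 1.454]
contact_force: [3.5, -2.7, -1.5]
opening: 0.275
```

Run:
```python
import numpy as np
p=lambda a:166*np.array([-np.cos(a),0,-np.sin(a)])
A=np.linspace(-0.0145,1.119,16)
for c in range(3):
    b=p(A[5*c]); print([[round(float(x)/400,3) for x in p(a)-b]+[0,0,0] for a in A[5*c+1:5*c+6]])
```

```text
[[0.001, 0.0, -0.031, 0, 0, 0], [0.004, 0.0, -0.063, 0, 0, 0], [0.009, 0.0, -0.093, 0, 0, 0], [0.017, 0.0, -0.124, 0, 0, 0], [0.027, 0.0, -0.154, 0, 0, 0]]
[[0.012, 0.0, -0.029, 0, 0, 0], [0.027, 0.0, -0.057, 0, 0, 0], [0.043, 0.0, -0.083, 0, 0, 0], [0.061, 0.0, -0.109, 0, 0, 0], [0.082, 0.0, -0.133, 0, 0, 0]]
[[0.022, 0.0, -0.022, 0, 0, 0], [0.046, 0.0, -0.043, 0, 0, 0], [0.071, 0.0, -0.062, 0, 0, 0], [0.097, 0.0, -0.078, 0, 0, 0], [0.125, 0.0, -0.093, 0, 0, 0]]
```

Request:
carry_out --increments '[[[0.001,0,-0.031,0,0,0],[0.004,0,-0.063,0,0,0],[0.009,0,-0.093,0,0,0],[0.017,0,-0.124,0,0,0],[0.027,0,-0.154,0,0,0]]]'

```text
clock: 3.78
eef_pos: [568.8, -112.0, 190.1]
tcp_rot: [3.138, 0.0, 1.454]
contact_force: [7.4, 1.9, -6.2]
opening: 0.279
```

Request:
carry_out --increments '[[[0.012,0,-0.029,0,0,0],[0.027,0,-0.057,0,0,0],[0.043,0,-0.083,0,0,0],[0.061,0,-0.109,0,0,0],[0.082,0,-0.133,0,0,0]]]'

```text
clock: 4.2
eef_pos: [572.6, -79.5, 243.4]
tcp_rot: [3.138, 0.001, 1.454]
contact_force: [7.0, -1.7, -6.7]
opening: 0.276
```

Request:
carry_out --increments '[[[0.022,0,-0.022,0,0,0],[0.046,0,-0.043,0,0,0],[0.071,0,-0.062,0,0,0],[0.097,0,-0.078,0,0,0],[0.125,0,-0.093,0,0,0]]]'

```text
clock: 4.62
eef_pos: [578.4, -29.9, 280.6]
tcp_rot: [3.137, 0.001, 1.454]
contact_force: [7.3, -3.5, -5.2]
opening: 0.275
```

Run:
```python
from h import *
f=save('scene','s2.png'); P=cloud(f)
s=sense(); print(s['clock'],s['qpos'].round(3),s['eef_pos'].round(1),s['contact_force'].round(1))
m=nets.trace('box_lid','scene')
import pickle; pickle.dump((f,P,m[0]['mask'] if m else None),open('d2.pkl','wb'))
if m:
    q=P[cv2.erode(m[0]['mask'].astype(np.uint8),np.ones((3,3)))>0]; q=q[~np.isnan(q[:,0])]; print(len(q),m[0]['confidence'],np.percentile(q,[2,50,98],axis=0).round())
```

```text
4.6667 [-5.100e-02  2.540e-01  1.706e+00  1.000e-03  1.177e+00  6.500e-02] [578.7 -27.9 281.5] [5.1 1.7 0. ]
2025 0.79 [[494. -91. 157.]
 [586. -61. 264.]
 [670.  23. 283.]]
```

View pics/s2.png

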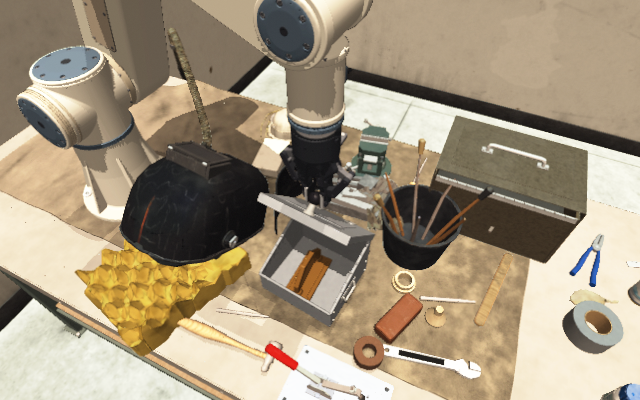

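```bash
cat > an3.py <<'E'
from h import *
import pickle
f,P,m=pickle.load(open('d2.pkl','rb'))
C=np.array([577.5,-41,0]); Rb=Rot.from_euler('z',-0.117).as_matrix()
B=(P-C)@Rb
img=f['img']
crop=img[220:330,250:380]; cv2.imwrite('pics/crop2.png',cv2.resize(crop[:,:,::-1],None,fx=6,fy=5,interpolation=2))
hsv=cv2.cvtColor(img,cv2.COLOR_RGB2HSV)
br=(hsv[...,1]>110)&(hsv[...,0]<25)
ins=(abs(B[...,0])<84)&(abs(B[...,1])<79)&(B[...,2]>4)&(B[...,2]<120)&br
q=B[ins]; print(len(q)); 
for zlo,zhi in [(5,20),(20,45),(45,60),(60,75),(75,95)]:
    k=q[(q[:,2]>zlo)&(q[:,2]<=zhi)]; print(zlo,len(k),np.percentile(k,[2,50,98],axis=0).round(1).tolist() if len(k) else '')
top=q[q[:,2]>60]; print(top[np.argsort(top[:,1])].round(0)[::2].tolist())
E
python3 an3.py
```

```text
1205
5 862 [[-42.3, -59.2, 9.1], [-3.2, -10.3, 14.4], [18.0, 47.9, 18.5]]
20 81 [[-22.8, -64.5, 20.4], [-11.4, -53.1, 28.4], [-3.0, 41.2, 44.1]]
45 66 [[-17.3, -62.9, 46.6], [-10.4, -53.0, 52.9], [-5.3, 40.3, 59.5]]
60 87 [[-17.2, -48.9, 60.3], [-11.2, -34.9, 68.4], [-6.9, 29.2, 74.6]]
75 107 [[-19.2, -34.8, 75.2], [-13.4, -12.1, 79.8], [-8.1, 12.8, 82.3]]
[[-13.0, -53.0, 61.0], [-11.0, -49.0, 61.0], [-9.0, -48.0, 62.0], [-15.0, -47.0, 63.0], [-13.0, -46.0, 64.0], [-8.0, -46.0, 63.0], [-16.0, -45.0, 64.0], [-14.0, -44.0, 69.0], [-9.0, -44.0, 68.0], [-9.0, -43.0, 63.0], [-8.0, -42.0, 63.0], [-10.0, -42.0, 68.0], [-16.0, -41.0, 67.0], [-16.0, -41.0, 70.0], [-11.0, -40.0, 69.0], [-7.0, -39.0, 72.0], [-12.0, -39.0, 70.0], [-15.0, -38.0, 71.0], [-10.0, -37.0, 70.0], [-8.0, -37.0, 72.0], [-11.0, -36.0, 76.0], [-9.0, -36.0, 73.0], [-7.0, -35.0, 61.0], [-9.0, -35.0, 75.0], [-7.0, -34.0, 72.0], [-8.0, -34.0, 67.0], [-10.0, -34.0, 77.0], [-13.0, -33.0, 78.0], [-9.0, -32.0, 72.0], [-16.0, -32.0, 77.0], [-7.0, -31.0, 67.0], [-17.0, -30.0, 78.0], [-10.0, -30.0, 79.0], [-8.0, -29.0, 73.0], [-8.0, 
[... 621 characters left out ...]
16.0, -6.0, 81.0], [-11.0, -5.0, 80.0], [-19.0, -4.0, 80.0], [-17.0, -3.0, 80.0], [-13.0, -2.0, 78.0], [-11.0, -2.0, 72.0], [-13.0, -1.0, 85.0], [-14.0, -0.0, 79.0], [-12.0, 1.0, 79.0], [-13.0, 2.0, 81.0], [-21.0, 2.0, 78.0], [-11.0, 2.0, 78.0], [-16.0, 3.0, 80.0], [-14.0, 4.0, 81.0], [-18.0, 5.0, 80.0], [-10.0, 6.0, 77.0], [-14.0, 8.0, 80.0], [-12.0, 8.0, 82.0], [-17.0, 9.0, 80.0], [-11.0, 11.0, 66.0], [-19.0, 12.0, 79.0], [-12.0, 12.0, 69.0], [-12.0, 13.0, 79.0], [-17.0, 13.0, 79.0], [-11.0, 15.0, 68.0], [-12.0, 16.0, 71.0], [-12.0, 17.0, 73.0], [-12.0, 20.0, 65.0], [-12.0, 21.0, 60.0], [-14.0, 23.0, 68.0], [-17.0, 24.0, 68.0], [-13.0, 26.0, 65.0], [-14.0, 28.0, 65.0], [-18.0, 29.0, 65.0]]
```

View pics/crop2.png

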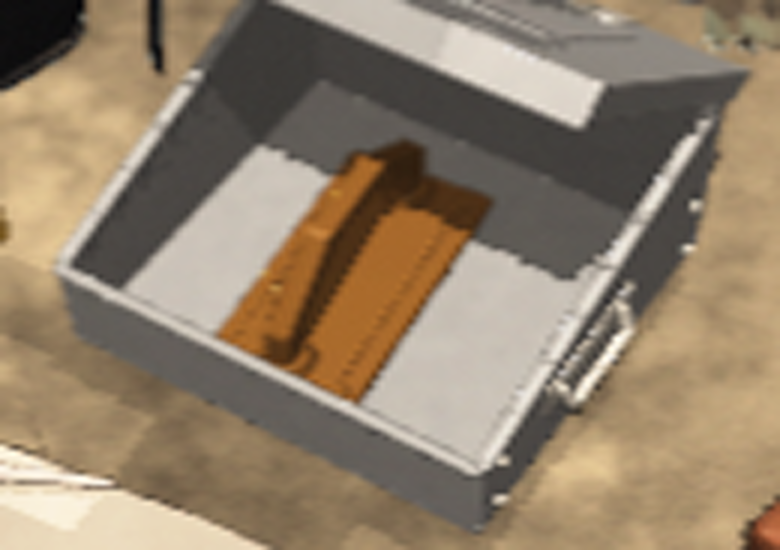

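```bash
cat > fitc.py <<'E'
from h import *
from scipy.optimize import least_squares
segs=[((-48,9),(-48,40)),((-48,40),(-18,70)),((-18,70),(18,70)),((18,70),(48,40)),((48,40),(48,9))]
def sdf(L):
    y,z=L[:,1],L[:,2]; d=np.full(len(L),1e9)
    for a,b in segs:
        a=np.array(a,float);b=np.array(b,float);t=np.clip(((y-a[0])*(b-a)[0]+(z-a[1])*(b-a)[1])/((b-a)@(b-a)),0,1)
        d=np.minimum(d,np.hypot(y-a[0]-t*(b-a)[0],z-a[1]-t*(b-a)[1]))
    q=np.c_[abs(L[:,0])-5,d-7]; return np.linalg.norm(np.maximum(q,0),axis=1)+np.minimum(q.max(1),0)
def fit(W,x0,zfree=True):
    """W world points on the bail; x0 = x,y,yaw,z0"""
    def res(p):
        Rb=Rot.from_euler('z',p[2]).as_matrix(); L=(W-[p[0],p[1],p[3]])@Rb; return np.r_[sdf(L),(p[3]-x0[3])*1.0]
    return least_squares(res,x0,loss='soft_l1',f_scale=1.5)
E
cat > a4.py <<'E'
from fitc import *
import pickle
f,P,m=pickle.load(open('d2.pkl','rb'))
C=np.array([577.5,-41,0]); Rb=Rot.from_euler('z',-0.117).as_matrix()
B=(P-C)@Rb; hsv=cv2.cvtColor(f['img'],cv2.COLOR_RGB2HSV); br=(hsv[...,1]>110)&(hsv[...,0]<25)
ins=(abs(B[...,0])<84)&(abs(B[...,1])<79)&(B[...,2]>24)&(B[...,2]<120)&br
W=P[ins]
for y0 in (-50,-40,-35):
    s=fit(W,np.array([563,y0,-0.07,4.])); print(s.x.round(3),s.cost,np.percentile(abs(s.fun),[50,90]).round(2), ((s.x[:3]*[1,1,0]-C*[1,1,0])@Rb).round(1))
# plate fit
q=B[(abs(B[...,0])<84)&(abs(B[...,1])<79)&(B[...,2]>8)&(B[...,2]<18)&br]; print(np.percentile(q,[1,99],axis=0))
E
python3 a4.py
```

```text
[ 5.61759e+02 -4.80640e+01 -3.40000e-02  3.53000e+00] 114.9815252367864 [0.5  1.65] [-14.8  -8.9   0. ]
[ 5.61759e+02 -4.80640e+01 -3.40000e-02  3.53000e+00] 114.98152523361522 [0.5  1.65] [-14.8  -8.9   0. ]
[ 5.61759e+02 -4.80640e+01 -3.40000e-02  3.53000e+00] 114.98152523511366 [0.5  1.65] [-14.8  -8.9   0. ]
[[-44.75536312 -60.2181459    9.54123623]
 [ 18.36565753  50.69674662  17.84987312]]
```

Run:
```python
from h import *
R0=Rd(0,-0.117); R1=Rd(0.7,-0.034)
plan([([578.7,-28,345],R0,3),([562,-200,330],R1)],p0=[578.7,-28,281.5],R0=R0)
```

```text
[[[0.0,0.0,-0.053,0.0,0.0,0.0],[0.0,0.0,-0.106,0.0,0.0,0.0],[0.0,0.0,-0.159,0.0,0.0,0.0]]]
  ->  [578.7 -28.  345. ] [3.142 0.    1.454]
[[[-0.072,0.001,0.006,0.005,0.111,-0.013],[-0.144,0.003,0.013,0.009,0.223,-0.025],[-0.216,0.004,0.019,0.014,0.334,-0.038],[-0.288,0.006,0.025,0.018,0.445,-0.051],[-0.36,0.007,0.031,0.023,0.557,-0.063]]]
[[[-0.063,-0.004,-0.034,0.005,0.111,-0.013]]]
  ->  [ 562. -200.  330.] [ 3.142 -0.7    1.537]
```

Request:
carry_out --increments '[[[0,0,0,0,0,0],[0,0,0,0,0,0],[0,0,0,0,0,0]]]' --hand 0.3

```text
clock: 4.97
eef_pos: [576.6, -29.9, 279.1]
tcp_rot: [-3.141, 0.0, 1.454]
contact_force: [0.3, -1.2, 0.4]
opening: 0.692
```

Request:
carry_out --increments '[[[0,0,-0.053,0,0,0],[0,0,-0.106,0,0,0],[0,0,-0.159,0,0,0]]]'

```text
clock: 5.22
eef_pos: [576.4, -30.0, 342.8]
tcp_rot: [-3.14, 0.0, 1.454]
contact_force: [1.1, -0.7, 0.1]
opening: 0.698
```

Request:
carry_out --increments '[[[-0.072,0.001,0.006,0.005,0.111,-0.013],[-0.144,0.003,0.013,0.009,0.223,-0.025],[-0.216,0.004,0.019,0.014,0.334,-0.038],[-0.288,0.006,0.025,0.018,0.445,-0.051],[-0.36,0.007,0.031,0.023,0.557,-0.063]]]' --hand 0.45

```text
clock: 5.63
eef_pos: [562.8, -174.7, 331.4]
tcp_rot: [3.141, -0.589, 1.524]
contact_force: [0.4, 0.5, -0.4]
opening: 0.548
```

Request:
carry_out --increments '[[[-0.063,-0.004,-0.034,0.005,0.111,-0.013],[-0.063,-0.004,-0.034,0.005,0.111,-0.013]]]'

```text
clock: 5.8
eef_pos: [558.0, -208.2, 322.7]
tcp_rot: [-3.134, -0.708, 1.526]
contact_force: [-1.2, 0.6, -1.6]
opening: 0.549
```

Run:
```python
from h import *
s=sense(); print(s['clock'],s['qpos'].round(4),s['eef_pos'].round(1),s['tcp_rot'].round(3),s['contact_force'].round(1))
import pickle
D={}
for c in ('wrist','scene'):
    f=save(c,c[0]+'3.png'); D[c]=(f,cloud(f))
pickle.dump(D,open('d3.pkl','wb'))
```

```text
5.8 [-0.6495  0.4612  1.4867  0.561   1.6407 -0.6976] [ 558.  -208.2  322.7] [-3.134 -0.708  1.526] [-1.2  0.6 -1.6]
```

View pics/w3.png

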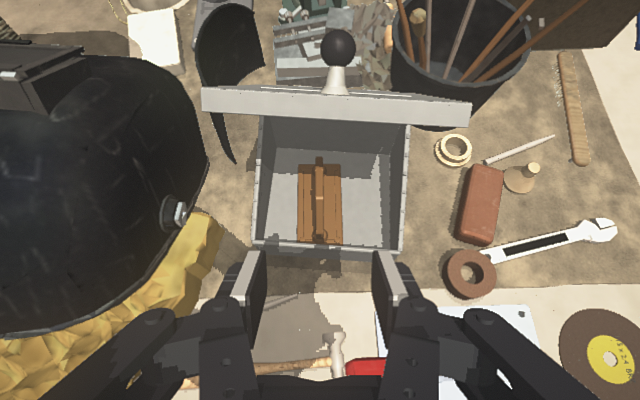

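View pics/s3.png

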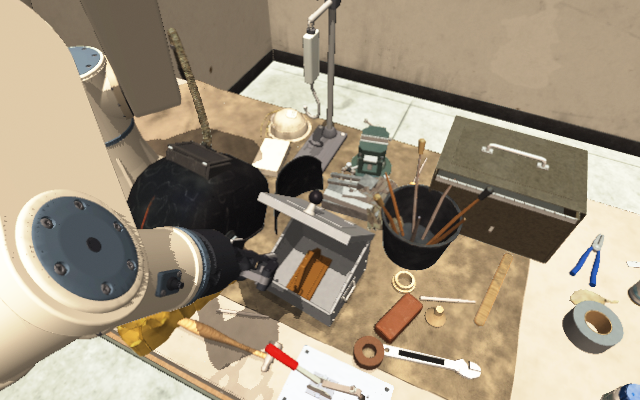

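```bash
cat > a5.py <<'E'
from fitc import *
import pickle,sys
D=pickle.load(open(sys.argv[1] if len(sys.argv)>1 else 'd3.pkl','rb'))
C=np.array([577.5,-41,0]); Rb=Rot.from_euler('z',-0.117).as_matrix(); WW=[]
for c in D:
    f,P=D[c]
    B=(P-C)@Rb; hsv=cv2.cvtColor(f['img'],cv2.COLOR_RGB2HSV); br=(hsv[...,1]>110)&(hsv[...,0]<25)
    ins=(abs(B[...,0])<70)&(abs(B[...,1])<75)&(B[...,2]>22)&(B[...,2]<110)&br
    W=P[ins]; WW.append(W)
    s=fit(W,np.array([563,-45,-0.07,4.])); print(c,len(W),s.x.round(3),round(s.cost,1),np.percentile(abs(s.fun),[50,90]).round(2))
W=np.vstack(WW); s=fit(W,np.array([563,-45,-0.07,4.])); print('both',s.x.round(3))
E
python3 a5.py
```

```text
wrist 540 [ 5.6280e+02 -4.8064e+01 -4.3000e-02  2.0180e+00] 102.9 [0.42 1.11]
scene 326 [ 5.61842e+02 -4.77610e+01 -3.20000e-02  3.53900e+00] 131.2 [0.53 1.66]
both [ 5.62016e+02 -4.78690e+01 -3.00000e-02  2.41200e+00]
```

Run:
```python
from h import *
s=sense(); print(s['clock'],s['eef_pos'].round(1),s['tcp_rot'].round(3),s['contact_force'].round(1))
R=Rd(0.7,-0.035); tz=R[:,2]; G=np.array([561.3,-77,62]); print(tz)
plan([(G-106*tz,R),(G-50*tz,R,3)])
```

```text
5.9 [ 559.3 -203.7  325.4] [-3.137 -0.702  1.53 ] [ 0.2  0.1 -0.7]
[ 0.02254302  0.64382314 -0.76484219]
[[[-0.037,-0.001,0.088,0.0,0.0,-0.001],[-0.073,-0.002,0.177,0.0,-0.001,-0.002],[-0.11,-0.003,0.265,-0.001,-0.001,-0.003],[-0.146,-0.004,0.354,-0.001,-0.001,-0.003],[-0.183,-0.005,0.442,-0.001,-0.002,-0.004]]]
  ->  [ 558.9 -145.2  143.1] [ 3.142 -0.7    1.536]
[[[0.0,0.0,0.047,0.0,0.0,0.0],[0.0,0.0,0.093,0.0,0.0,0.0],[0.0,0.0,0.14,0.0,0.0,0.0]]]
  ->  [ 560.2 -109.2  100.2] [ 3.142 -0.7    1.536]
```

Request:
carry_out --increments '[[[-0.037,-0.001,0.088,0,0,0],[-0.073,-0.002,0.177,0,0,-0.001],[-0.11,-0.003,0.265,0,-0.001,-0.002],[-0.146,-0.004,0.354,0,-0.001,-0.003],[-0.183,-0.005,0.442,0,-0.002,-0.004]]]' --hand 0.45

```text
clock: 6.32
eef_pos: [560.3, -141.4, 145.0]
tcp_rot: [3.136, -0.695, 1.546]
contact_force: [0.2, -0.2, -0.3]
opening: 0.548
```

Request:
carry_out --increments '[[[0,0,0,0,0,0],[0,0,0,0,0,0],[0,0,0,0,0,0]]]'

```text
clock: 6.57
eef_pos: [561.3, -143.5, 147.7]
tcp_rot: [3.135, -0.696, 1.546]
contact_force: [0.2, -0.2, -0.3]
opening: 0.554
```

```bash
python3 - <<'E'
from h import *
import pickle
s=sense(); print(s['clock'],s['eef_pos'].round(1),s['tcp_rot'].round(3),s['contact_force'].round(1),s['qpos'].round(3))
D={}
f=save('wrist','w4.png'); D['wrist']=(f,cloud(f)); pickle.dump(D,open('d4.pkl','wb'))
R=Rd(0.7,-0.035); tz=R[:,2]; G=np.array([561.3,-77,62]); print(tz)
plan([(G-50*tz,R,3),(G-6*tz,R,4)])
E
python3 a5.py d4.pkl
```

```text
6.5667 [ 561.3 -143.5  147.7] [ 3.135 -0.696  1.546] [ 0.2 -0.2 -0.3] [-0.564  0.6    1.688  0.611  1.307 -0.84 ]
[ 0.02254302  0.64382314 -0.76484219]
[[[-0.003,-0.002,0.049,0.0,0.001,0.003],[-0.006,-0.005,0.098,0.001,0.003,0.005],[-0.01,-0.007,0.147,0.001,0.004,0.008]]]
  ->  [ 560.2 -109.2  100.2] [ 3.142 -0.7    1.536]
[[[0.0,0.0,0.028,0.0,0.0,0.0],[0.0,0.0,0.055,0.0,0.0,0.0],[0.0,0.0,0.082,0.0,0.0,0.0],[0.0,0.0,0.11,0.0,0.0,0.0]]]
  ->  [561.2 -80.9  66.6] [ 3.142 -0.7    1.536]
wrist 1779 [ 5.62607e+02 -4.77520e+01 -2.90000e-02  2.13800e+00] 247.6 [0.37 0.9 ]
both [ 5.62607e+02 -4.77520e+01 -2.90000e-02  2.13800e+00]
```

View pics/w4.png

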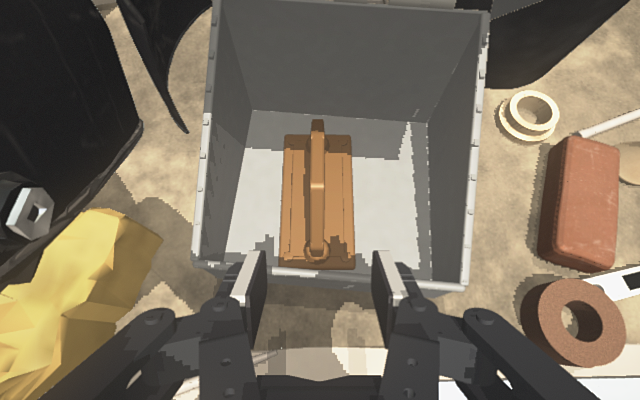

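Request:
carry_out --increments '[[[-0.003,-0.002,0.049,0,0.001,0.003],[-0.006,-0.004,0.098,0.001,0.003,0.005],[-0.01,-0.006,0.147,0.001,0.004,0.008],[-0.01,-0.006,0.147,0.001,0.004,0.008]]]'

```text
clock: 6.95
eef_pos: [558.5, -107.7, 97.6]
tcp_rot: [-3.136, -0.702, 1.532]
contact_force: [-1.2, 0.4, -1.3]
opening: 0.55
```

Run:
```python
from h import *
s=sense(); print(s['clock'],s['eef_pos'].round(1),s['tcp_rot'].round(3),s['contact_force'].round(1))
R=Rd(0.7,-0.033); tz=R[:,2]; G=np.array([561.5,-77,62])
plan([(G-6*tz,R,4)])
```

```text
6.95 [ 558.5 -107.7   97.6] [-3.136 -0.702  1.532] [-1.2  0.4 -1.3]
[[[0.0,0.001,0.026,0.0,-0.001,-0.001],[0.001,0.003,0.051,-0.001,-0.001,-0.002],[0.001,0.004,0.077,-0.001,-0.002,-0.003],[0.001,0.005,0.103,-0.002,-0.002,-0.004]]]
  ->  [561.4 -80.9  66.6] [ 3.142 -0.7    1.538]
```

Request:
carry_out --increments '[[[0,0.001,0.026,0,0,0],[0,0.002,0.052,0,0,0],[0,0.003,0.08,0,0,0],[0,0.003,0.107,0,0,0],[0,0.003,0.107,0,0,0]]]'

```text
clock: 7.37
eef_pos: [560.1, -79.6, 63.5]
tcp_rot: [-3.134, -0.703, 1.531]
contact_force: [-1.2, 1.4, 0.2]
opening: 0.551
```

Run:
```python
from h import *
for i in range(3):
    f=save('wrist','w5.png') ; s=sense(); print(s['clock'],s['eef_pos'].round(1),s['tcp_rot'].round(3),s['contact_force'].round(1))
```

```text
7.4167 [560.4 -80.2  64.1] [-3.135 -0.703  1.531] [-1.1  0.4  0.6]
7.4667 [560.8 -80.7  64.6] [-3.136 -0.702  1.532] [-0.4 -0.2  0.5]
7.5167 [561.  -81.1  64.9] [-3.137 -0.702  1.532] [-0.1  0.1 -0.4]
```

View pics/w5.png

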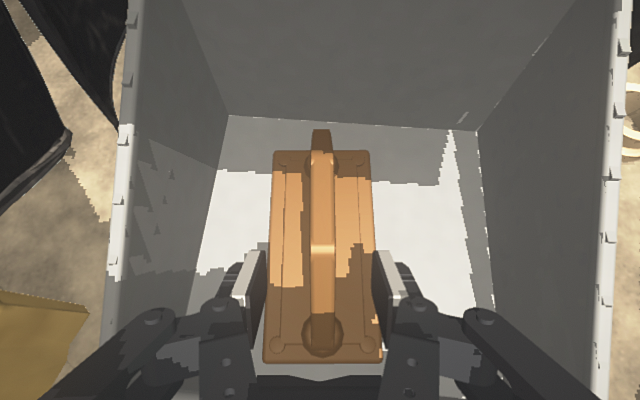

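Request:
carry_out --increments '[[[0,0,0,0,0,0],[0,0,0,0,0,0],[0,0,0,0,0,0],[0,0,0,0,0,0],[0,0,0,0,0,0]]]' --hand 1 --squeeze 80

```text
clock: 7.93
eef_pos: [561.3, -81.5, 65.2]
tcp_rot: [-3.138, -0.702, 1.532]
contact_force: [-0.5, -2.3, 3.1]
opening: 0.102
```

Run:
```python
from h import *
f=save('wrist','w6.png') ; s=sense(); print(s['clock'],s['eef_pos'].round(1),s['tcp_rot'].round(3),s['contact_force'].round(1),s['opening'])
R=Rd(0.7,-0.033)
p=s['eef_pos']
plan([(p+[0,0,30],R,3),(p+[0,0,90],R,4)])
```

```text
7.9833 [561.3 -81.5  65.2] [-3.138 -0.702  1.532] [-0.6 -3.8  4.1] 0.09629099677045369
[[[0.016,0.0,-0.019,0.0,-0.001,-0.001],[0.032,0.0,-0.038,0.0,-0.001,-0.003],[0.048,0.0,-0.057,0.0,-0.002,-0.004]]]
  ->  [561.3 -81.5  95.2] [ 3.142 -0.7    1.538]
[[[0.024,0.0,-0.029,0.0,0.0,0.0],[0.048,0.0,-0.057,0.0,0.0,0.0],[0.072,0.0,-0.086,0.0,0.0,0.0],[0.097,0.0,-0.115,0.0,0.0,0.0]]]
  ->  [561.3 -81.5 155.2] [ 3.142 -0.7    1.538]
```

View pics/w6.png

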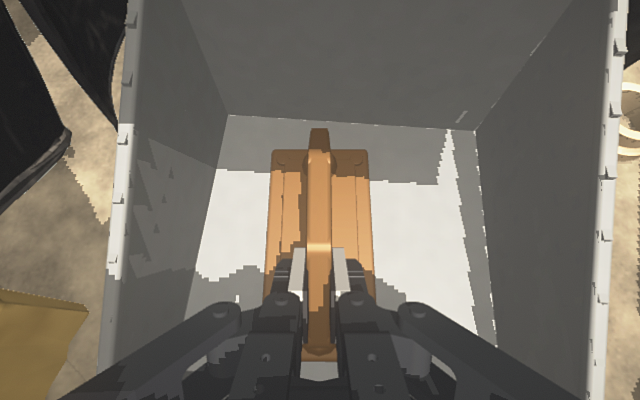

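Request:
carry_out --increments '[[[0.008,0,-0.01,0,0,0],[0.02,0,-0.024,0,0,0],[0.032,0,-0.038,0,0,0],[0.048,0,-0.057,0,0,0],[0.048,0,-0.057,0,0,0]]]'

```text
clock: 8.4
eef_pos: [561.9, -81.5, 96.8]
tcp_rot: [-3.14, -0.701, 1.534]
contact_force: [0.7, -0.1, -4.6]
opening: 0.097
```

Run:
```python
from h import *
f=save('wrist','w7.png') ; s=sense(); print(s['clock'],s['eef_pos'].round(1),s['tcp_rot'].round(3),s['contact_force'].round(1),s['opening'])
f=save('scene','s7.png')
```

```text
8.45 [561.7 -81.5  96. ] [-3.14  -0.701  1.534] [ 1.  -0.4 -3.1] 0.0999428433560303
```

View pics/w7.png

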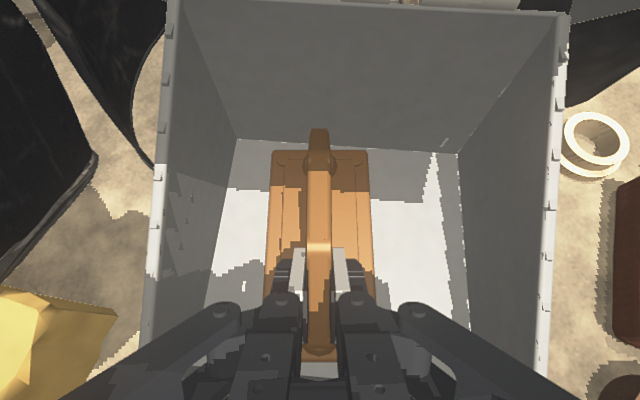

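View pics/s7.png

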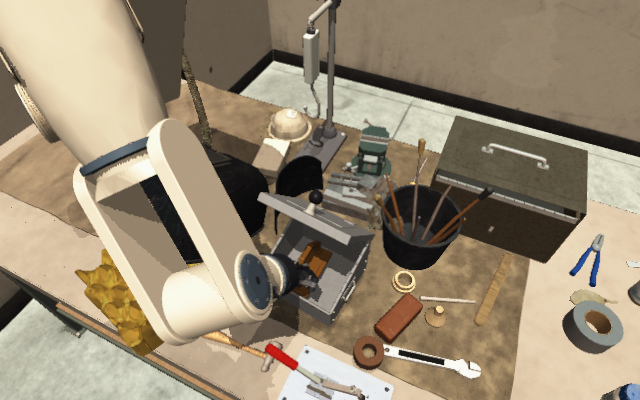

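Run:
```python
from h import *
s=sense(); p=s['eef_pos']; print(p.round(1))
R=Rd(0.7,-0.033); R2=Rd(0.7,-0.013)
plan([([561.5,-82,142],R,5),([560,-175,260],R,10)],dmax=25)
```

```text
[561.4 -81.4  95.3]
[[[0.015,0.0,-0.018,0.0,0.0,-0.001],[0.03,0.0,-0.036,0.0,0.0,-0.001],[0.044,0.0,-0.054,0.0,-0.001,-0.002],[0.059,0.0,-0.072,0.0,-0.001,-0.003],[0.074,0.0,-0.09,0.0,-0.001,-0.003]]]
  ->  [561.5 -82.  142. ] [ 3.142 -0.7    1.538]
[[[0.001,0.0,-0.038,0.0,0.0,0.0],[0.002,0.001,-0.075,0.0,0.0,0.0],[0.004,0.001,-0.113,0.0,0.0,0.0],[0.005,0.002,-0.15,0.0,0.0,0.0],[0.006,0.002,-0.188,0.0,0.0,0.0]]]
[[[0.001,0.0,-0.038,0.0,0.0,0.0],[0.002,0.001,-0.075,0.0,0.0,0.0],[0.004,0.001,-0.113,0.0,0.0,0.0],[0.005,0.002,-0.15,0.0,0.0,0.0],[0.006,0.002,-0.188,0.0,0.0,0.0]]]
  ->  [ 560. -175.  260.] [ 3.142 -0.7    1.538]
```

Request:
carry_out --increments '[[[0.012,0,-0.014,0,0,0],[0.028,0,-0.034,0,0,0],[0.044,0,-0.054,0,0,0],[0.06,0,-0.073,0,0,0],[0.074,0,-0.09,0,0,-0.003]]]'

```text
clock: 8.92
eef_pos: [561.4, -82.0, 142.7]
tcp_rot: [-3.141, -0.702, 1.537]
contact_force: [-0.3, -1.0, -3.6]
opening: 0.095
```

Request:
carry_out --increments '[[[0.001,0,-0.03,0,0,0],[0.002,0.001,-0.068,0,0,0],[0.004,0.001,-0.108,0,0,0],[0.005,0.002,-0.15,0,0,0],[0.006,0.002,-0.188,0,0,0]]]'

```text
clock: 9.33
eef_pos: [560.5, -129.7, 201.7]
tcp_rot: [-3.14, -0.701, 1.536]
contact_force: [1.2, -1.2, -2.5]
opening: 0.096
```

Request:
carry_out --increments '[[[0.001,0,-0.038,0,0,0],[0.002,0.001,-0.075,0,0,0],[0.004,0.001,-0.113,0,0,0],[0.005,0.002,-0.15,0,0,0],[0.006,0.002,-0.188,0,0,0]]]'

```text
clock: 9.75
eef_pos: [559.5, -176.3, 260.4]
tcp_rot: [-3.139, -0.701, 1.536]
contact_force: [0.3, 0.2, -3.4]
opening: 0.097
```

Run:
```python
from h import *
s=sense(); p=s['eef_pos']; print(s['clock'],p.round(1),s['tcp_rot'].round(3),s['qpos'].round(2),s['contact_force'].round(1),s['opening'])
f=save('wrist','w8.png'); f=save('scene','s8.png')
R=Rd(0.7,-0.033); R2=Rd(0.7,-0.013)
plan([([540,-175,400],R,6),([430,60,415],R2,10),([343,269,400],R2,10)],dmax=27)
```

```text
9.75 [ 559.5 -176.3  260.4] [-3.139 -0.701  1.536] [-0.61  0.49  1.58  0.57  1.51 -0.74] [ 0.3  0.2 -3.4] 0.09729241871368359
[[[0.038,-0.008,-0.044,0.0,0.0,0.0],[0.075,-0.017,-0.088,0.001,0.0,0.0],[0.113,-0.025,-0.131,0.001,0.0,0.0],[0.151,-0.034,-0.175,0.002,0.0,0.0],[0.189,-0.042,-0.219,0.002,0.0,0.0]]]
[[[0.038,-0.009,-0.044,0.0,0.0,0.0]]]
  ->  [ 540. -175.  400.] [ 3.142 -0.7    1.538]
[[[0.047,-0.029,0.034,0.001,0.0,-0.001],[0.093,-0.059,0.069,0.002,0.0,-0.003],[0.14,-0.088,0.103,0.004,0.0,-0.004],[0.187,-0.118,0.137,0.005,0.0,-0.006],[0.233,-0.147,0.172,0.006,0.0,-0.007]]]
[[[0.047,-0.029,0.035,0.001,0.0,-0.001],[0.094,-0.058,0.069,0.002,0.0,-0.003],[0.141,-0.087,0.104,0.004,0.0,-0.004],[0.187,-0.115,0.138,0.005,0.0,-0.006],[0.234,-0.144,0.173,0.006,0.0,-0.007]]]
  ->  [430.  60. 415.] [ 3.142 -0.7    1.558]
[[[0.037,-0.022,0.036,0.0,0.0,0.0],[0.075,-0.045,0.073,0.0,0.0,0.0],[0.112,-0.067,0.109,0.0,0.0,0.0],[0.149,-0.09,0.145,0.0,0.0,0.0],[0.187,-0.112,0.182,0.0,0.0,0.0]]]
[[[0.037,-0.022,0.036,0.0,0.0,0.0],[0.075,-0.045,0.073,0.0,0.0,0.0],[0.112,-0.067,0.109,0.0,0.0,0.0],[0.149,-0.09,0.145,0.0,0.0,0.0],[0.187,-0.112,0.182,0.0,0.0,0.0]]]
  ->  [343. 269. 400.] [ 3.142 -0.7    1.558]
```

View pics/w8.png

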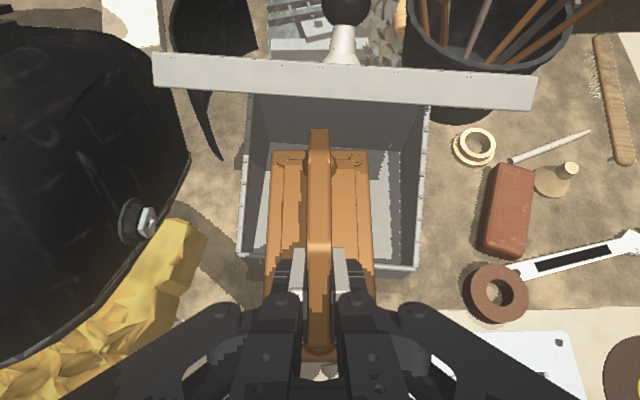

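View pics/s8.png

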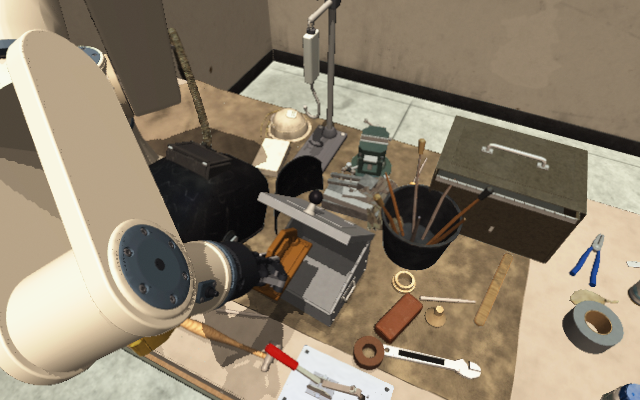

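Request:
carry_out --increments '[[[0.035,-0.008,-0.041,0,0,0],[0.08,-0.018,-0.094,0,0,0],[0.13,-0.03,-0.15,0,0,0],[0.18,-0.041,-0.21,0,0,0],[0.226,-0.051,-0.263,0,0,0]]]'

```text
clock: 10.27
eef_pos: [539.0, -173.1, 399.1]
tcp_rot: [-3.139, -0.702, 1.536]
contact_force: [0.7, 0.2, -3.1]
opening: 0.1
```

Request:
carry_out --increments '[[[0.047,-0.029,0.034,0,0,0],[0.093,-0.059,0.069,0,0,-0.001],[0.14,-0.088,0.103,0.002,0,-0.002],[0.187,-0.118,0.137,0.004,0,-0.003],[0.233,-0.147,0.172,0.006,0,-0.004]]]'

```text
clock: 10.68
eef_pos: [483.6, -54.7, 405.2]
tcp_rot: [-3.135, -0.702, 1.541]
contact_force: [1.1, 1.5, -3.1]
opening: 0.095
```

Request:
carry_out --increments '[[[0.047,-0.029,0.035,0,0,-0.001],[0.094,-0.058,0.069,0,0,-0.002],[0.141,-0.087,0.104,0,0,-0.003],[0.187,-0.115,0.138,0,0,-0.004],[0.234,-0.144,0.173,0.002,0,-0.006]]]'

```text
clock: 11.1
eef_pos: [428.9, 62.8, 413.0]
tcp_rot: [-3.139, -0.702, 1.549]
contact_force: [0.5, -0.5, -4.3]
opening: 0.097
```

Run:
```python
from h import *
s=sense(); p=s['eef_pos']; print(s['clock'],p.round(1),s['tcp_rot'].round(3),s['qpos'].round(2),s['contact_force'].round(1),s['opening'])
f=save('wrist','w9.png')
R2=Rd(0.7,-0.013)
plan([([343,269,390],R2,10)],dmax=27)
```

```text
11.1 [428.9  62.8 413. ] [-3.139 -0.702  1.549] [-0.33 -0.01  1.88  0.66  1.53 -0.43] [ 0.5 -0.5 -4.3] 0.09708851602528107
[[[0.035,-0.022,0.037,0.0,0.0,-0.001],[0.069,-0.044,0.074,0.0,-0.001,-0.001],[0.104,-0.065,0.112,0.0,-0.001,-0.002],[0.138,-0.087,0.149,0.0,-0.002,-0.002],[0.173,-0.109,0.186,0.0,-0.002,-0.003]]]
[[[0.035,-0.022,0.037,0.0,0.0,-0.001],[0.069,-0.043,0.074,0.0,-0.001,-0.001],[0.104,-0.065,0.111,0.0,-0.001,-0.002],[0.139,-0.087,0.149,0.0,-0.002,-0.002],[0.173,-0.108,0.186,0.0,-0.002,-0.003]]]
  ->  [343. 269. 390.] [ 3.142 -0.7    1.558]
```

View pics/w9.png

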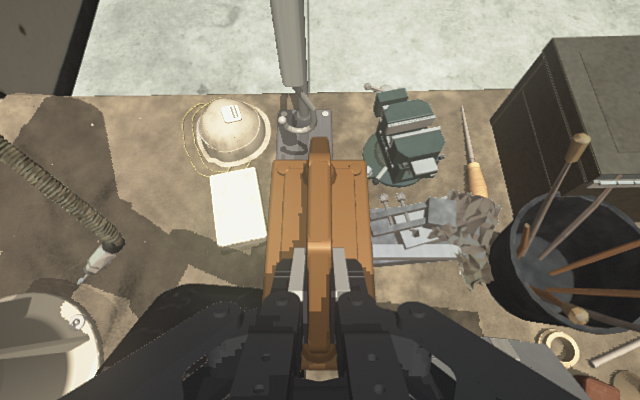

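Run:
```python
from h import *
R2=Rd(0.7,-0.013)
plan([([340,110,400],R2,5),([340,269,330],R2,8),([340,269,200],R2,5)],dmax=27)
```

```text
[[[0.012,-0.044,0.019,0.0,-0.001,-0.001],[0.023,-0.087,0.038,0.0,-0.002,-0.002],[0.035,-0.131,0.057,0.0,-0.003,-0.003],[0.047,-0.175,0.076,0.0,-0.004,-0.005],[0.058,-0.218,0.096,0.0,-0.004,-0.006]]]
  ->  [340. 110. 400.] [ 3.142 -0.7    1.558]
[[[0.024,-0.001,0.049,0.0,0.0,0.0],[0.048,-0.001,0.097,0.0,0.0,0.0],[0.072,-0.002,0.146,0.0,0.0,0.0],[0.096,-0.003,0.195,0.0,0.0,0.0],[0.12,-0.003,0.244,0.0,0.0,0.0]]]
[[[0.024,-0.001,0.049,0.0,0.0,0.0],[0.048,-0.001,0.097,0.0,0.0,0.0],[0.072,-0.002,0.146,0.0,0.0,0.0]]]
  ->  [340. 269. 330.] [ 3.142 -0.7    1.558]
[[[-0.042,0.0,0.05,0.0,0.0,0.0],[-0.084,0.0,0.099,0.0,0.0,0.0],[-0.126,0.0,0.149,0.0,0.0,0.0],[-0.167,0.0,0.199,0.0,0.0,0.0],[-0.209,0.0,0.249,0.0,0.0,0.0]]]
  ->  [340. 269. 200.] [ 3.142 -0.7    1.558]
```

Request:
carry_out --increments '[[[0.012,-0.044,0.019,0,0,0],[0.023,-0.087,0.038,0,-0.001,-0.002],[0.035,-0.131,0.057,0,-0.002,-0.003],[0.047,-0.175,0.076,0,-0.003,-0.004],[0.058,-0.218,0.096,0,-0.003,-0.005]]]'

```text
clock: 11.57
eef_pos: [342.4, 106.4, 398.6]
tcp_rot: [3.14, -0.699, 1.556]
contact_force: [0.1, -0.5, -3.5]
opening: 0.097
```

Request:
carry_out --increments '[[[0.024,-0.001,0.049,0,0,0],[0.048,-0.001,0.097,0,0,0],[0.072,-0.002,0.146,0,0,0],[0.096,-0.003,0.195,0,0,0],[0.12,-0.003,0.244,0,0,0]]]'

```text
clock: 11.98
eef_pos: [343.4, 206.2, 354.6]
tcp_rot: [3.14, -0.699, 1.556]
contact_force: [0.3, -0.4, -3.2]
opening: 0.101
```

Request:
carry_out --increments '[[[0.024,-0.001,0.049,0,0,0],[0.048,-0.001,0.097,0,0,0],[0.072,-0.002,0.146,0,0,0]]]'

```text
clock: 12.23
eef_pos: [343.6, 265.9, 328.3]
tcp_rot: [3.14, -0.698, 1.556]
contact_force: [0.8, 0.5, -3.4]
opening: 0.095
```

Run:
```python
from h import *
import pickle
s=sense(); p=s['eef_pos']; print(s['clock'],p.round(1),s['tcp_rot'].round(3),s['qpos'].round(2),s['contact_force'].round(1),s['opening'])
D={}
for c in ('wrist','scene','top'):
    f=save(c,c[0]+'10.png'); D[c]=(f,cloud(f))
    print(c,[(np.round(d['point'],1),round(d['confidence'],2)) for d in nets.tip_of('hook_throat',c)][:2])
pickle.dump(D,open('d10.pkl','wb'))
```

```text
12.2333 [343.6 265.9 328.3] [ 3.14  -0.698  1.556] [ 0.17 -0.11  2.17  0.8   1.09 -0.2 ] [ 0.8  0.5 -3.4] 0.09541963267403529
wrist [(array([408.6, 302.5, 161. ]), 0.61)]
scene [(array([401.8, 299.1, 156.7]), 0.45)]
top [(array([589.5,  48.4, 127.4]), 0.62), (array([410.2, 302.8, 162.2]), 0.59)]
```

View pics/w10.png

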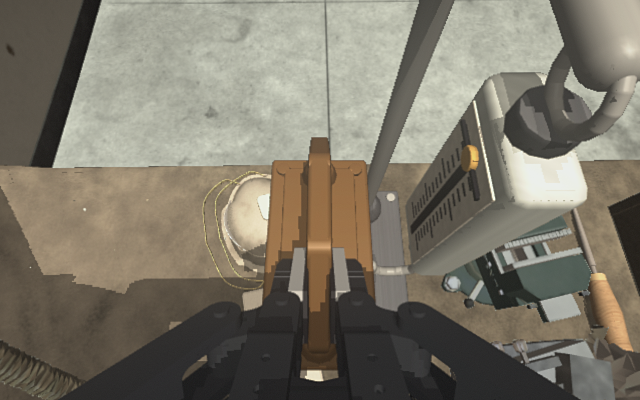

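View pics/s10.png

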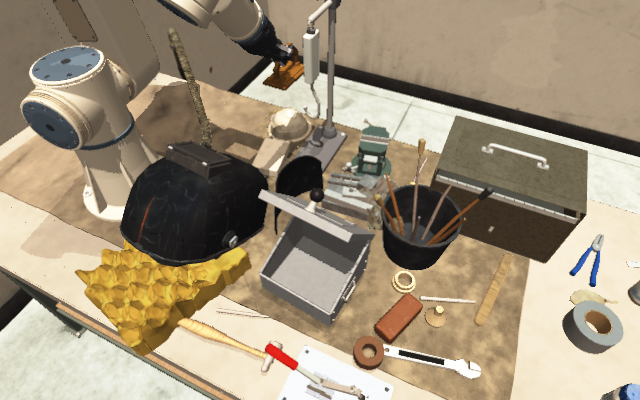

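```bash
cat > a10.py <<'E'
from fitc import *
import pickle,sys
def plate_sdf(L):
    q=np.c_[abs(L[:,0])-31,abs(L[:,1])-62,abs(L[:,2]-4.5)-4.5]; return np.linalg.norm(np.maximum(q,0),axis=1)+np.minimum(q.max(1),0)
def fit6(W,x0):
    def res(p):
        Rb=Rot.from_euler('zxy',[p[3],p[4],p[5]]).as_matrix(); L=(W-p[:3])@Rb
        return np.minimum(abs(sdf(L)),abs(plate_sdf(L)))
    return least_squares(res,x0,loss='soft_l1',f_scale=1.5)
def run(D,tcp,cams):
    for c in cams:
        f,P=D[c]; hsv=cv2.cvtColor(f['img'],cv2.COLOR_RGB2HSV); br=(hsv[...,1]>110)&(hsv[...,0]<25)
        x0=np.array([tcp[0]+.5,tcp[1]+33.7,tcp[2]-62.2,-0.013,0,0]); d=P-x0[:3]
        W=P[br&(abs(d[...,0])<45)&(abs(d[...,1])<75)&(d[...,2]>-15)&(d[...,2]<90)]
        s=fit6(W,x0); print(c,len(W),s.x.round(3),np.percentile(abs(s.fun),[50,90]).round(2),'crown under',(s.x[:3]+Rot.from_euler('zxy',s.x[3:]).as_matrix()@[0,0,63]).round(1))
if __name__=='__main__':
    D=pickle.load(open(sys.argv[1],'rb')); tcp=np.array(eval(sys.argv[2])); run(D,tcp,[c for c in D])
E
python3 a10.py d10.pkl "[343,267,329]"
python3 - <<'E'
import cv2; a=cv2.imread('pics/s10.png')
cv2.imwrite('pics/crop10.png',cv2.resize(a[0:160,230:380],None,fx=4,fy=3.7,interpolation=2))
b=cv2.imread('pics/t10.png'); cv2.imwrite('pics/crop10t.png',cv2.resize(b[200:300,140:270],None,fx=5,fy=5,interpolation=2))
E
```

```text
wrist 12572 [ 3.42849e+02  2.96199e+02  2.63487e+02 -5.00000e-03 -5.40000e-02
 -2.00000e-03] [0.92 2.  ] crown under [342.7 299.6 326.4]
scene 780 [ 3.43317e+02  2.96062e+02  2.64349e+02 -1.40000e-02 -6.30000e-02
  2.50000e-02] [0.94 2.65] crown under [344.9 300.  327.2]
top 1574 [ 3.41889e+02  2.93604e+02  2.65611e+02 -4.40000e-02 -5.80000e-02
 -9.00000e-03] [1.19 2.77] crown under [341.4 297.2 328.5]
```

View pics/crop10.png

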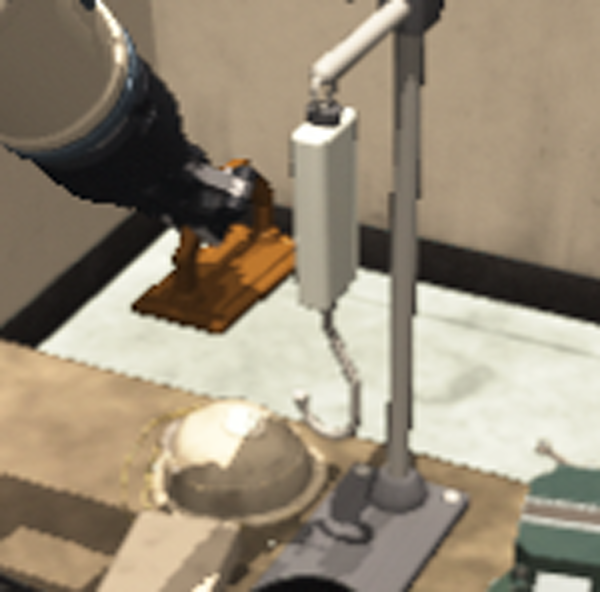

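View pics/t10.png

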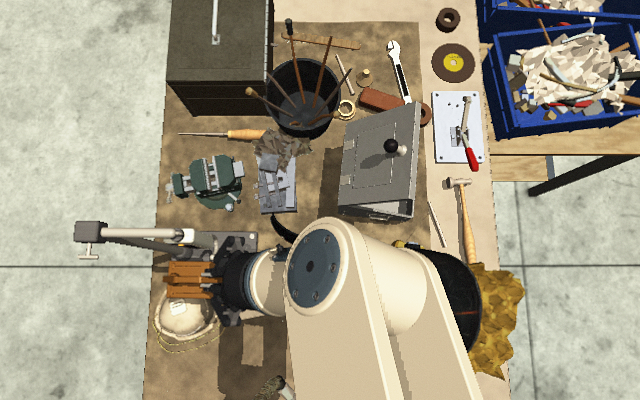

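```bash
cat >> h.py <<'E'
OFF=Rd(0.7,-0.013).T@np.array([0.3,33,-1.5])
def tcp_for(H,R): return np.array(H,float)-R@OFF
E
python3 - <<'E'
from h import *
s=sense(); print(s['eef_pos'].round(1),s['tcp_rot'].round(3))
R3=Rd(0.755,-0.013)
plan([(tcp_for([345,302,230],R3),R3,5)])
E
```

```text
[344.5 264.6 329.3] [ 3.139 -0.699  1.557]
[[[-0.03,0.0,0.04,0.001,0.011,0.0],[-0.061,0.0,0.079,0.001,0.022,0.0],[-0.091,0.0,0.119,0.002,0.032,0.0],[-0.121,0.0,0.158,0.003,0.043,-0.001],[-0.152,0.0,0.198,0.003,0.054,-0.001]]]
  ->  [344.7 269.  229.7] [ 3.142 -0.755  1.558]
```

Request:
carry_out --increments '[[[-0.024,0,0.032,0,0.008,0],[-0.057,0,0.075,0,0.02,0],[-0.091,0,0.119,0.002,0.032,0],[-0.125,0,0.163,0.003,0.044,0],[-0.152,0,0.198,0.003,0.054,0]]]'

```text
clock: 12.95
eef_pos: [345.4, 268.5, 228.6]
tcp_rot: [3.141, -0.756, 1.556]
contact_force: [0.2, -0.1, -3.4]
opening: 0.092
```

Request:
carry_out --increments '[[[0,0,0,0,0,0],[0,0,0,0,0,0],[0,0,0,0,0,0]]]'

```text
clock: 13.2
eef_pos: [345.9, 269.2, 230.6]
tcp_rot: [3.14, -0.756, 1.557]
contact_force: [-0.0, 0.8, -2.8]
opening: 0.098
```

```bash
cat > look.py <<'E'
from h import *
import pickle,sys
from a10 import run
n=sys.argv[1]
s=sense(); p=s['eef_pos']; print(s['clock'],p.round(1),s['tcp_rot'].round(3),s['qpos'].round(2),s['contact_force'].round(1),round(s['opening'],3))
D={}
for c in ('wrist','scene','top'):
    f=save(c,c[0]+n+'.png'); D[c]=(f,cloud(f))
s=sense(); p=s['eef_pos']; print(p.round(1))
pickle.dump(D,open('d'+n+'.pkl','wb'))
run(D,p,D)
for c in D:
    P=D[c][1]; f=D[c][0]; hsv=cv2.cvtColor(f['img'],cv2.COLOR_RGB2HSV); grey=hsv[...,1]<90
    k=grey&(abs(P[...,1]-302)<14)
    tip=P[k&(abs(P[...,0]-386)<8)&(P[...,2]>168)&(P[...,2]<192)]; back=P[k&(abs(P[...,0]-425)<6)&(P[...,2]>175)&(P[...,2]<210)]
    for nm,q in (('tip',tip),('back',back)):
        if len(q)>3: print(c,nm,len(q),q.min(0).round(1),np.median(q,0).round(1),q.max(0).round(1))
a=cv2.imread('pics/s'+n+'.png')
cv2.imwrite('pics/c'+n+'.png',cv2.resize(a[20:150,240:370],None,fx=4.5,fy=4.5,interpolation=2))
E
python3 look.py 11
```

```text
13.2 [345.9 269.2 230.6] [ 3.14  -0.756  1.557] [ 0.14  0.08  2.3   1.01  0.93 -0.55] [-0.   0.8 -2.8] 0.098
[345.8 269.4 230.8]
wrist 12783 [ 3.46982e+02  3.03014e+02  1.67648e+02 -4.80000e-02  3.00000e-03
  6.00000e-03] [0.9  1.98] crown under [347.4 302.8 230.6]
scene 736 [ 3.45461e+02  3.02452e+02  1.70114e+02 -4.00000e-03 -1.70000e-02
  2.20000e-02] [1.09 2.65] crown under [346.9 303.6 233.1]
top 1364 [ 3.45047e+02  3.02608e+02  1.69714e+02 -4.50000e-02 -9.00000e-03
 -3.00000e-03] [1.17 2.92] crown under [344.8 303.2 232.7]
wrist tip 331 [380.5 297.9 168. ] [385.6 302.  183.3] [393.3 308.5 186.4]
wrist back 448 [419.2 298.9 175. ] [422.6 300.5 192.2] [428.  306.5 210. ]
scene tip 25 [382.1 298.5 168.1] [388.3 300.6 179.6] [393.6 303.9 187.3]
scene back 36 [421.  297.6 175.5] [425.5 300.3 193.7] [428.7 304.7 209.2]
top tip 32 [380.6 300.  170.5] [386.3 303.5 184.6] [392.8 310.1 189.2]
top back 22 [421.5 300.4 175.6] [424.8 301.3 192.1] [428.7 305.8 209. ]
```

View pics/w11.png

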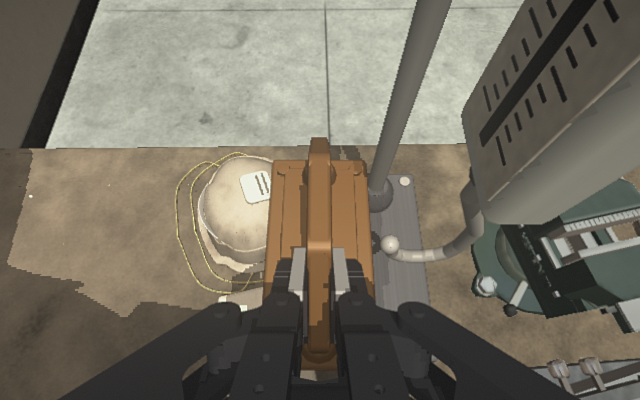

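View pics/c11.png

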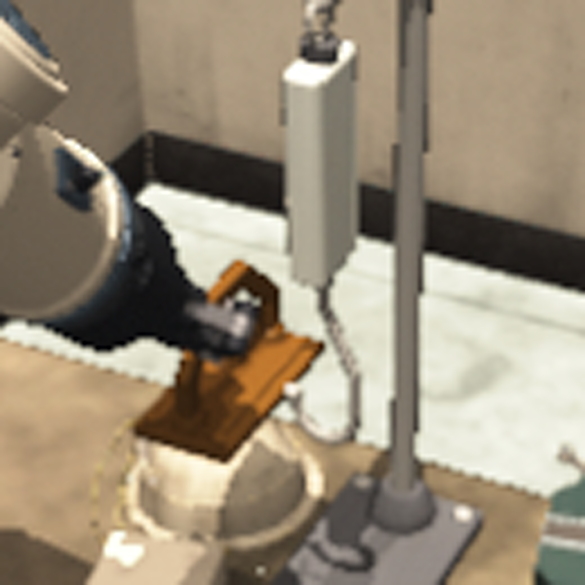

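Run:
```python
from h import *
R3=Rd(0.755,-0.013); p=np.array([346,269.5,231])
plan([(p+[-13,-1.5,0],R3,2),(p+[-13,-1.5,-34.5],R3,3),(p+[30,-1.5,-34.5],R3,5),(p+[55.5,-1.5,-34.5],R3,5)],p0=p,R0=R3)
```

```text
[[[-0.002,-0.016,-0.001,0.0,0.0,0.0],[-0.003,-0.032,-0.003,0.0,0.0,0.0]]]
  ->  [333. 268. 231.] [ 3.142 -0.755  1.558]
[[[-0.02,0.0,0.021,0.0,0.0,0.0],[-0.039,0.0,0.042,0.0,0.0,0.0],[-0.059,0.0,0.063,0.0,0.0,0.0]]]
  ->  [333.  268.  196.5] [ 3.142 -0.755  1.558]
[[[0.0,0.021,0.0,0.0,0.0,0.0],[0.0,0.043,0.0,0.0,0.0,0.0],[0.001,0.064,0.001,0.0,0.0,0.0],[0.001,0.086,0.001,0.0,0.0,0.0],[0.001,0.107,0.001,0.0,0.0,0.0]]]
  ->  [376.  268.  196.5] [ 3.142 -0.755  1.558]
[[[0.0,0.013,0.0,0.0,0.0,0.0],[0.0,0.025,0.0,0.0,0.0,0.0],[0.0,0.038,0.0,0.0,0.0,0.0],[0.0,0.051,0.0,0.0,0.0,0.0],[0.001,0.064,0.001,0.0,0.0,0.0]]]
  ->  [401.5 268.  196.5] [ 3.142 -0.755  1.558]
```

Request:
carry_out --increments '[[[-0.002,-0.016,-0.001,0,0,0],[-0.003,-0.032,-0.003,0,0,0],[-0.023,-0.032,0.018,0,0,0],[-0.042,-0.032,0.039,0,0,0],[-0.062,-0.032,0.06,0,0,0]]]'

```text
clock: 13.77
eef_pos: [331.6, 268.0, 195.2]
tcp_rot: [3.14, -0.756, 1.558]
contact_force: [0.1, 0.0, -3.6]
opening: 0.099
```

Request:
carry_out --increments '[[[0,0,0,0,0,0],[0,0,0,0,0,0],[0,0,0,0,0,0]]]'

```text
clock: 14.02
eef_pos: [332.0, 268.1, 195.6]
tcp_rot: [3.142, -0.756, 1.557]
contact_force: [0.4, -0.0, -4.0]
opening: 0.097
```

```bash
python3 look.py 12
```

```text
14.0167 [332.  268.1 195.6] [ 3.142 -0.756  1.557] [ 0.14  0.14  2.35  1.08  0.87 -0.67] [ 0.4 -0.  -4. ] 0.097
[332.4 268.1 195.7]
wrist 12954 [ 3.32736e+02  3.01833e+02  1.32574e+02 -5.00000e-02  4.00000e-03
  6.00000e-03] [0.9  1.99] crown under [333.1 301.6 195.6]
scene 697 [ 3.30991e+02  3.01141e+02  1.35598e+02 -5.00000e-03 -6.00000e-03
  3.40000e-02] [1.12 2.68] crown under [333.1 301.5 198.6]
top 1280 [ 3.32280e+02  3.02206e+02  1.34367e+02 -3.30000e-02 -3.00000e-03
  1.00000e-03] [1.17 2.87] crown under [332.4 302.4 197.4]
wrist tip 489 [380.4 298.1 168.1] [385.2 301.8 183. ] [392.5 308.7 186.6]
wrist back 881 [419.  298.7 175. ] [422.1 300.7 193.3] [427.8 306.7 210. ]
scene tip 22 [382.6 297.7 168. ] [388.7 301.2 181.1] [391.9 306.1 186.7]
scene back 34 [420.8 298.  177.2] [425.6 300.3 193.6] [428.7 306.5 208.8]
top tip 33 [380.7 299.6 168.7] [386.2 303.6 184.7] [392.9 309.4 187.7]
top back 20 [421.5 299.9 176.1] [425.2 301.2 192. ] [428.3 305.5 207.9]
```

View pics/c12.png

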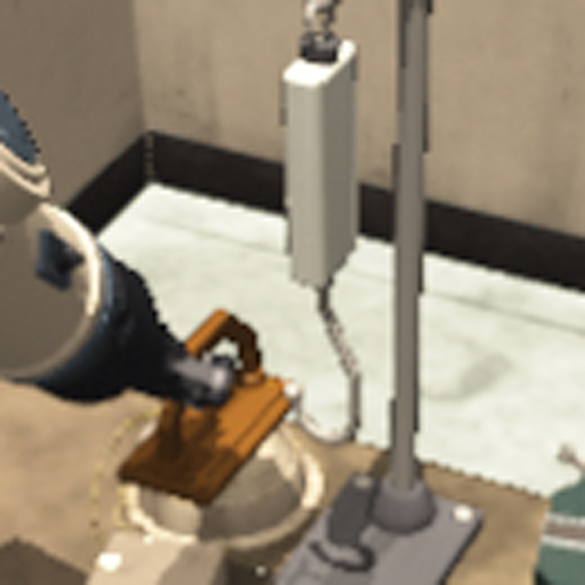

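View pics/w12.png

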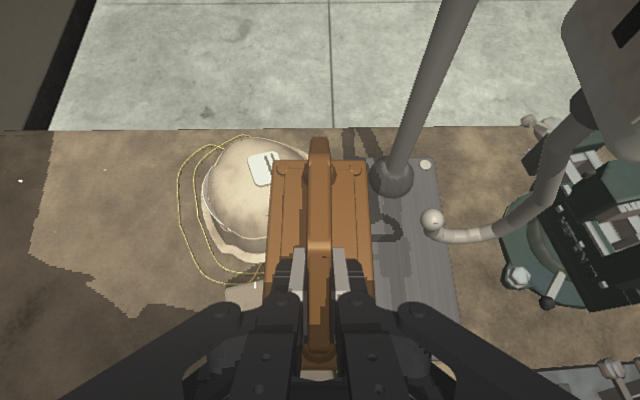

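Request:
carry_out --increments '[[[0,0.02,0,0,0,0],[0,0.043,0,0,0,0],[0,0.065,0,0,0,0],[0.001,0.086,0.001,0,0,0],[0.001,0.107,0.001,0,0,0]]]'

```text
clock: 14.58
eef_pos: [376.3, 268.0, 195.0]
tcp_rot: [3.141, -0.755, 1.557]
contact_force: [-0.4, 0.6, -3.2]
opening: 0.095
```

```bash
python3 look.py 13
```

```text
14.5833 [376.3 268.  195. ] [ 3.141 -0.755  1.557] [ 0.12  0.2   2.27  1.06  0.89 -0.65] [-0.4  0.6 -3.2] 0.095
[375.7 267.9 194.9]
wrist 11275 [ 3.77155e+02  3.01754e+02  1.31945e+02 -4.10000e-02  6.00000e-03
  3.00000e-03] [0.83 1.94] crown under [377.4 301.4 194.9]
scene 624 [ 3.76742e+02  3.00916e+02  1.35042e+02 -2.20000e-02 -1.20000e-02
  6.00000e-03] [0.96 2.64] crown under [377.1 301.7 198. ]
top 1160 [ 3.76696e+02  3.01370e+02  1.33761e+02 -4.00000e-02 -5.00000e-03
 -3.00000e-03] [1.15 3.04] crown under [376.5 301.7 196.8]
wrist tip 443 [382.5 297.7 168.1] [387.  301.4 183.3] [393.3 308.  186.3]
wrist back 636 [419.2 298.7 175. ] [422.9 300.  193.9] [428.6 305.2 209.9]
scene back 37 [420.8 296.9 175.2] [425.8 300.  193.3] [429.  303.6 209.5]
top tip 23 [384.2 300.1 169.2] [388.  303.2 184.4] [392.9 307.4 188.4]
top back 19 [421.4 300.2 176.1] [425.  301.7 190. ] [428.5 305.8 206.8]
```

View pics/c13.png

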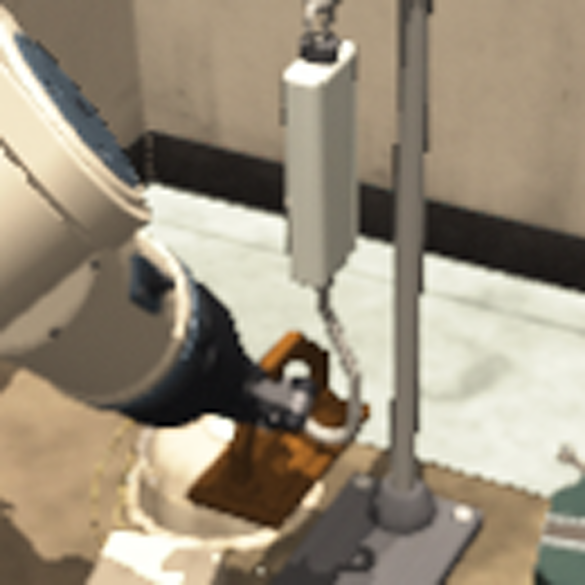

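View pics/w13.png

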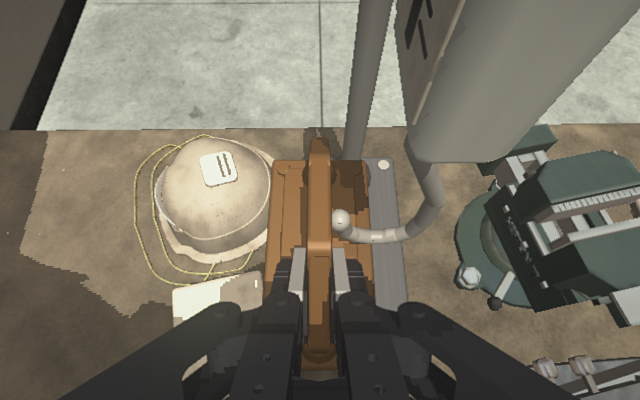

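Request:
carry_out --increments '[[[0,0.012,0,0,0,0],[0,0.025,0,0,0,0],[0,0.038,0,0,0,0],[0,0.051,0,0,0,0],[0,0.062,0,0,0,0]]]'

```text
clock: 15.15
eef_pos: [400.5, 267.6, 195.1]
tcp_rot: [3.141, -0.755, 1.557]
contact_force: [0.0, -0.0, -3.0]
opening: 0.099
```

```bash
python3 look.py 14
```

```text
15.15 [400.5 267.6 195.1] [ 3.141 -0.755  1.557] [ 0.12  0.23  2.22  1.04  0.9  -0.64] [ 0. -0. -3.] 0.099
[400.1 267.6 195. ]
wrist 9588 [ 4.01838e+02  3.01663e+02  1.32084e+02 -4.30000e-02  1.00000e-02
  0.00000e+00] [0.77 1.83] crown under [401.8 301.  195.1]
scene 618 [ 3.99564e+02  3.00470e+02  1.34717e+02 -1.00000e-02 -8.00000e-03
  6.00000e-03] [0.98 2.74] crown under [399.9 301.  197.7]
top 817 [ 4.01180e+02  3.01620e+02  1.33598e+02 -2.00000e-03  1.00000e-03
 -2.00000e-03] [1.11 3.1 ] crown under [401.1 301.5 196.6]
wrist tip 518 [380.7 298.  168.3] [387.3 301.6 182.9] [393.1 308.2 186.7]
wrist back 561 [420.  298.5 175. ] [424.2 299.8 195.5] [428.9 304.4 210. ]
scene back 22 [422.8 295.9 175.3] [426.6 300.9 199.1] [428.5 303.9 208.5]
top tip 27 [382.3 299.5 168.3] [386.3 303.5 184. ] [393.  308.5 187.9]
top back 20 [421.3 300.1 175.4] [424.8 301.3 189.6] [428.4 305.4 208. ]
```

View pics/c14.png

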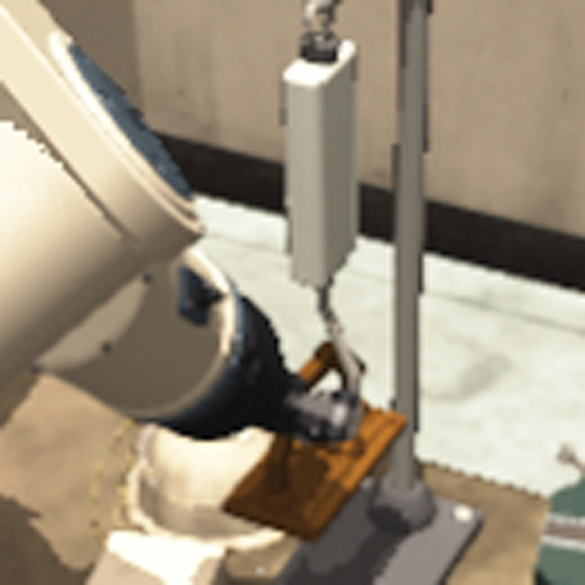

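View pics/w14.png

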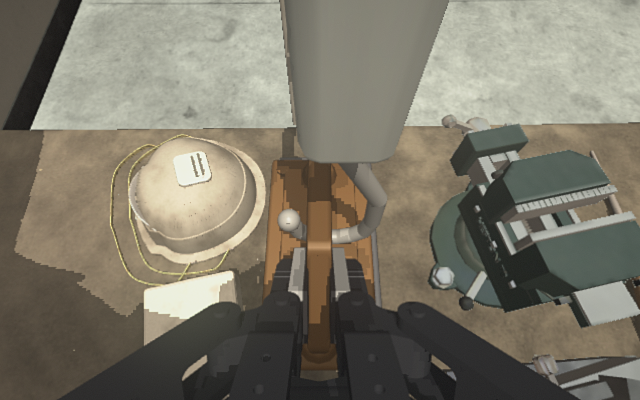

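Request:
carry_out --increments '[[[-0.01,0,0.011,0,0,0],[-0.02,0,0.022,0,0,0],[-0.031,0.002,0.033,0,0,0],[-0.041,0.005,0.044,0,0,0],[-0.051,0.009,0.055,0,0,0]]]'

```text
clock: 15.72
eef_pos: [403.1, 267.8, 164.1]
tcp_rot: [-3.141, -0.755, 1.556]
contact_force: [-0.3, -0.5, -4.0]
opening: 0.1
```

Request:
carry_out --increments '[[[0,0,0,0,0,0],[0,0,0,0,0,0]]]'

```text
clock: 15.88
eef_pos: [403.2, 267.8, 164.5]
tcp_rot: [-3.14, -0.755, 1.555]
contact_force: [-0.5, -0.2, -3.5]
opening: 0.096
```

```bash
python3 look.py 15
```

```text
15.8833 [403.2 267.8 164.5] [-3.14  -0.755  1.555] [ 0.12  0.3   2.23  1.1   0.87 -0.73] [-0.5 -0.2 -3.5] 0.096
[403.4 267.8 165.1]
wrist 10272 [ 4.04130e+02  3.01578e+02  1.01367e+02 -4.60000e-02  1.00000e-03
  7.00000e-03] [0.84 1.98] crown under [404.6 301.5 164.4]
scene 614 [ 4.01511e+02  3.00878e+02  1.04262e+02 -1.80000e-02 -1.30000e-02
  6.00000e-03] [0.97 2.65] crown under [401.9 301.7 167.3]
top 796 [ 4.02648e+02  3.01107e+02  1.03911e+02 -4.30000e-02 -1.50000e-02
 -5.00000e-03] [1.19 3.08] crown under [402.3 302.  166.9]
wrist tip 786 [380.7 297.5 168.1] [387.6 301.4 182.6] [393.5 308.6 186.5]
wrist back 1016 [419.2 298.4 175.1] [424.2 299.8 195.6] [429.1 304.3 209.9]
scene tip 22 [382.  297.  168.3] [387.8 301.7 180.3] [390.1 305.9 187.1]
scene back 35 [421.6 297.2 175.4] [425.7 300.7 193.8] [429.5 304.3 209.4]
top tip 27 [382.4 300.1 169.9] [388.  303.5 184.4] [392.9 308.  188.1]
top back 20 [421.3 300.2 176.9] [425.1 301.1 192.3] [428.7 305.5 210. ]
```

View pics/w15.png

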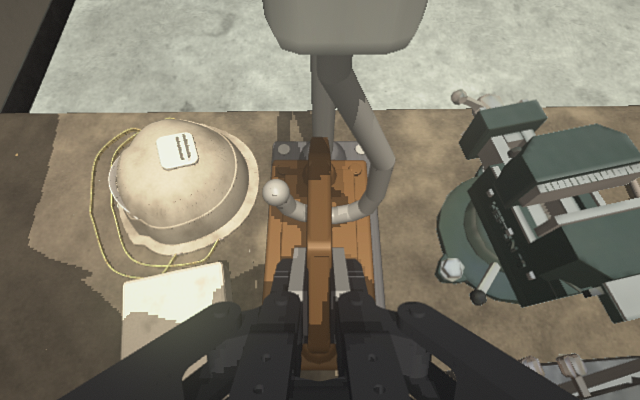

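Request:
carry_out --increments '[[[-0.009,0.001,0.009,0,0,0],[-0.017,0.003,0.018,0,0,0],[-0.026,0.005,0.028,0,0,0],[-0.034,0.005,0.037,0,0,0],[-0.041,0.005,0.044,0,0,0]]]'

```text
clock: 16.45
eef_pos: [405.8, 268.0, 140.5]
tcp_rot: [-3.142, -0.756, 1.556]
contact_force: [1.5, 0.0, 0.1]
opening: 0.098
```

Request:
carry_out --increments '[[[0,0,0,0,0,0],[0,0,0,0,0,0],[0,0,0,0,0,0]]]'

```text
clock: 16.7
eef_pos: [405.7, 268.0, 141.1]
tcp_rot: [3.141, -0.756, 1.557]
contact_force: [2.0, 0.4, -0.5]
opening: 0.096
```

```bash
python3 look.py 16
```

```text
16.7 [405.7 268.  141.1] [ 3.141 -0.756  1.557] [ 0.12  0.35  2.24  1.15  0.84 -0.8 ] [ 2.   0.4 -0.5] 0.096
[405.6 267.9 141.2]
wrist 10614 [ 4.06707e+02  3.01905e+02  7.81100e+01 -5.10000e-02  9.00000e-03
  4.00000e-03] [0.83 1.95] crown under [407.  301.4 141.1]
scene 610 [ 4.04086e+02  3.01036e+02  8.04470e+01 -1.50000e-02 -1.10000e-02
  3.00000e-03] [1.02 2.68] crown under [404.3 301.7 143.4]
top 768 [4.07506e+02 3.02294e+02 7.99050e+01 2.30000e-02 2.00000e-03 2.00000e-03] [1.08 2.93] crown under [407.6 302.1 142.9]
wrist back 1152 [419.  298.6 175. ] [422.7 300.  190.4] [428.6 304.6 207.1]
scene back 31 [419.4 298.2 176.1] [423.1 300.9 189.2] [429.  304.8 206.7]
top back 15 [419.8 300.  180.8] [424.8 301.  190.4] [428.1 305.2 196.5]
```

View pics/w16.png

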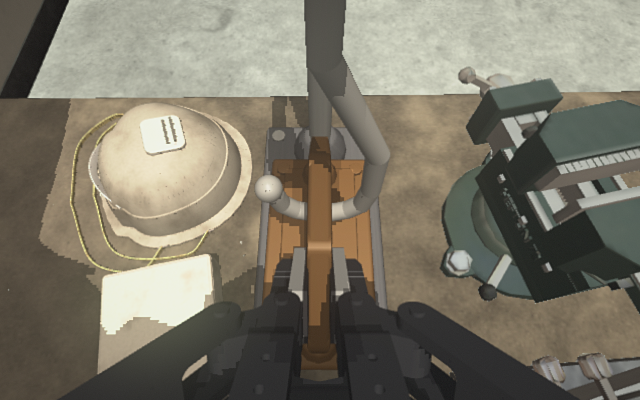

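Request:
carry_out --increments '[[[-0.003,0.001,0.003,0,0,0],[-0.006,0.003,0.006,0,0,0],[-0.008,0.004,0.008,0,0,0],[-0.008,0.004,0.008,0,0,0],[-0.008,0.004,0.008,0,0,0]]]'

```text
clock: 17.27
eef_pos: [406.5, 267.8, 136.2]
tcp_rot: [-3.14, -0.756, 1.556]
contact_force: [-0.7, -0.1, 0.4]
opening: 0.097
```

Request:
carry_out --increments '[[[0,0,0,0,0,0],[0,0,0,0,0,0],[0,0,0,0,0,0]]]'

```text
clock: 17.52
eef_pos: [406.6, 267.8, 136.4]
tcp_rot: [-3.141, -0.756, 1.557]
contact_force: [-1.3, 0.9, 0.8]
opening: 0.095
```

```bash
python3 look.py 17
```

```text
17.5167 [406.6 267.8 136.4] [-3.141 -0.756  1.557] [ 0.11  0.37  2.24  1.16  0.84 -0.82] [-1.3  0.9  0.8] 0.095
[406.8 267.7 136.4]
wrist 10515 [ 4.07662e+02  3.01790e+02  7.34560e+01 -5.00000e-02  1.00000e-02
  2.00000e-03] [0.82 1.94] crown under [407.8 301.2 136.5]
scene 601 [ 4.04922e+02  3.00928e+02  7.57170e+01 -1.20000e-02 -1.20000e-02
  1.00000e-02] [1.03 2.66] crown under [405.6 301.7 138.7]
top 781 [ 4.07270e+02  3.01784e+02  7.53850e+01 -4.00000e-03  5.00000e-03
 -5.00000e-03] [1.26 3.18] crown under [406.9 301.5 138.4]
wrist back 1017 [419.  298.3 175. ] [422.5 300.1 187.4] [428.4 304.7 202.9]
scene back 24 [419.2 298.3 175.5] [423.5 301.4 186.1] [428.  306.2 197.7]
top back 11 [419.8 300.4 177.9] [424.3 301.4 186.4] [427.3 305.2 194.9]
```

View pics/c17.png

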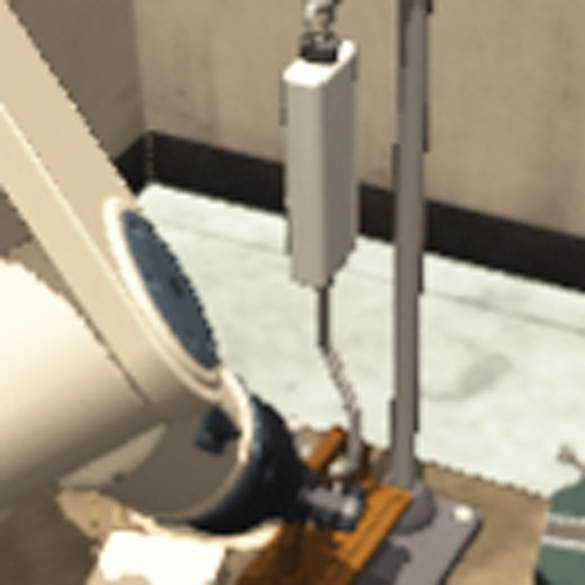

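Request:
carry_out --increments '[[[0,0,0,0,0,0],[0,0,0,0,0,0],[0,0,0,0,0,0],[0,0,0,0,0,0],[0,0,0,0,0,0]]]' --hand 0.55 --squeeze 20

```text
clock: 18.08
eef_pos: [407.1, 267.7, 136.4]
tcp_rot: [3.142, -0.755, 1.557]
contact_force: [1.0, 0.2, -0.3]
opening: 0.452
```

```bash
python3 look.py 18
```

```text
18.0833 [407.1 267.7 136.4] [ 3.142 -0.755  1.557] [ 0.11  0.37  2.24  1.16  0.84 -0.82] [ 1.   0.2 -0.3] 0.452
[407.  267.7 136.4]
wrist 17498 [ 4.09124e+02  3.05984e+02  7.69490e+01 -3.90000e-02  4.50000e-02
 -1.10000e-02] [0.89 2.19] crown under [408.4 303.2 139.9]
scene 596 [ 4.06025e+02  3.03450e+02  7.81640e+01 -9.00000e-03  4.60000e-02
 -6.00000e-03] [1.02 2.79] crown under [405.7 300.5 141.1]
top 906 [ 4.08813e+02  3.05414e+02  7.82850e+01 -0.00000e+00  1.80000e-02
 -1.50000e-02] [1.19 3.23] crown under [407.9 304.3 141.3]
wrist back 1160 [419.  298.4 175. ] [422.6 300.  188.8] [428.8 304.3 204.7]
scene back 26 [419.6 297.  176.3] [423.4 301.3 188.1] [428.6 304.9 200.8]
top back 15 [419.7 300.4 177.9] [425.2 301.8 188.8] [428.7 306.1 196.3]
```

View pics/w18.png

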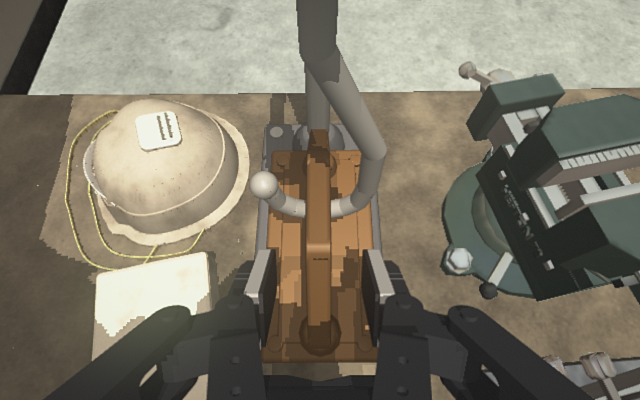

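Request:
carry_out --increments '[[[0,0,-0.03,0,0,0],[0,0,-0.07,0,0,0],[0,0,-0.12,0,0,0],[0,0,-0.18,0,0,0],[0,0,-0.25,0,0,0]]]'

```text
clock: 18.65
eef_pos: [405.2, 198.7, 209.4]
tcp_rot: [-3.139, -0.755, 1.556]
contact_force: [1.0, 0.9, 1.0]
opening: 0.445
```

Request:
carry_out --increments '[[[0,0,-0.07,0,0,0],[0,0,-0.14,0,0,0],[0,0,-0.2,0,0,0],[0,0,-0.2,0,0,0],[0,0,-0.2,0,0,0]]]'

```text
clock: 19.07
eef_pos: [405.9, 143.7, 268.0]
tcp_rot: [3.139, -0.755, 1.557]
contact_force: [0.3, 0.9, -0.4]
opening: 0.455
```

Request:
carry_out --increments '[[[0,0,0,0,0,0],[0,0,0,0,0,0],[0,0,0,0,0,0],[0,0,0,0,0,0],[0,0,0,0,0,0]]]'

```text
clock: 19.48
eef_pos: [404.9, 144.8, 267.0]
tcp_rot: [-3.14, -0.756, 1.556]
contact_force: [-0.9, 0.1, -0.5]
opening: 0.448
```

Request:
carry_out --increments '[[[0,0,0,0,0,0],[0,0,0,0,0,0],[0,0,0,0,0,0],[0,0,0,0,0,0],[0,0,0,0,0,0]]]'

```text
clock: 19.9
eef_pos: [405.2, 144.3, 267.4]
tcp_rot: [-3.141, -0.755, 1.557]
contact_force: [0.5, -0.2, -0.1]
opening: 0.451
```

```bash
cat > look2.py <<'E'
from h import *
import pickle,sys
from a10 import run
n=sys.argv[1]
s=sense(); p=s['eef_pos']; print(s['clock'],p.round(1),s['contact_force'].round(1),round(s['opening'],3))
D={}
for c in ('wrist','scene','top'):
    f=save(c,c[0]+n+'.png'); D[c]=(f,cloud(f))
run(D,np.array([407,268,137.]),D)
a=cv2.imread('pics/s'+n+'.png')
cv2.imwrite('pics/c'+n+'.png',cv2.resize(a[20:150,240:370],None,fx=4.5,fy=4.5,interpolation=2))
E
python3 look2.py 19
```

```text
19.9 [405.2 144.3 267.4] [ 0.5 -0.2 -0.1] 0.451
wrist 5019 [ 4.08553e+02  3.04344e+02  7.64230e+01 -3.60000e-02  3.10000e-02
 -6.00000e-03] [1.08 2.11] crown under [408.1 302.4 139.4]
scene 802 [ 4.06079e+02  3.03856e+02  7.82540e+01 -9.00000e-03  4.40000e-02
 -6.00000e-03] [1.02 2.63] crown under [405.7 301.1 141.2]
top 1316 [ 4.08051e+02  3.05658e+02  7.78760e+01 -2.00000e-02  3.00000e-02
 -1.60000e-02] [1.27 3.13] crown under [407.1 303.8 140.8]
```

View pics/w19.png

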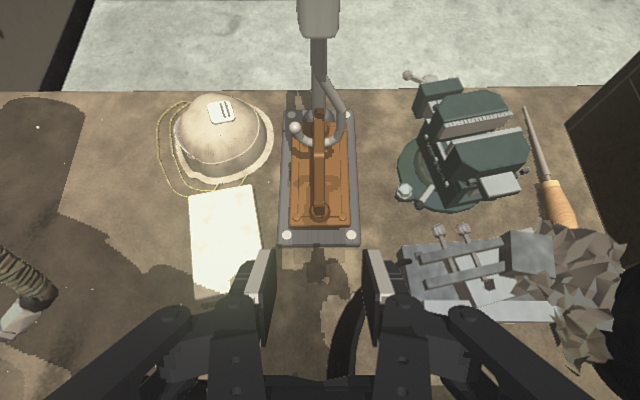

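View pics/c19.png

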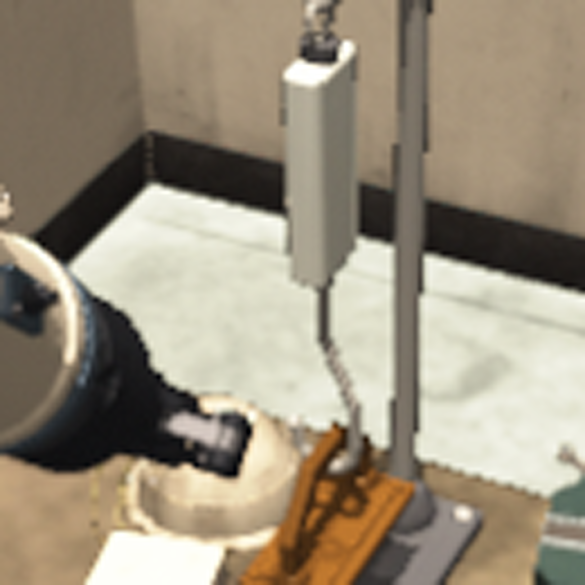

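Request:
carry_out --increments '[[[0,0,0,0,0,0],[0,0,0,0,0,0],[0,0,0,0,0,0],[0,0,0,0,0,0],[0,0,0,0,0,0]]]'

```text
clock: 20.47
eef_pos: [405.2, 144.3, 267.5]
tcp_rot: [-3.141, -0.755, 1.557]
contact_force: [-0.1, 0.4, 0.1]
opening: 0.451
```

Request:
carry_out --increments '[[[0,0,0,0,0,0],[0,0,0,0,0,0],[0,0,0,0,0,0],[0,0,0,0,0,0],[0,0,0,0,0,0]]]'

```text
clock: 20.88
eef_pos: [405.2, 144.3, 267.4]
tcp_rot: [-3.141, -0.756, 1.557]
contact_force: [-0.3, 0.4, -0.2]
opening: 0.449
```

Request:
carry_out --increments '[[[0,0,0,0,0,0],[0,0,0,0,0,0],[0,0,0,0,0,0],[0,0,0,0,0,0],[0,0,0,0,0,0]]]'

```text
clock: 21.3
eef_pos: [405.2, 144.4, 267.4]
tcp_rot: [-3.141, -0.755, 1.557]
contact_force: [-1.0, 0.5, -1.0]
opening: 0.45
```

Request:
carry_out --increments '[[[0,0,0,0,0,0],[0,0,0,0,0,0],[0,0,0,0,0,0],[0,0,0,0,0,0],[0,0,0,0,0,0]]]'

```text
clock: 21.72
eef_pos: [405.2, 144.3, 267.4]
tcp_rot: [-3.141, -0.755, 1.557]
contact_force: [0.2, -0.5, 0.3]
opening: 0.451
```

```bash
python3 look2.py 20
python3 - <<'E'
from h import *
a=cv2.imread('pics/s19.png').astype(int); b=cv2.imread('pics/s20.png').astype(int)
P=[optics.grab_frame('scene')['img'][90:150,290:340].astype(int) for _ in range(6)]
print('19v20',(abs(a-b)[90:150,290:340].max(-1)>25).sum(),[int((abs(P[0]-q).max(-1)>25).sum()) for q in P],sense()['clock'])
E
```

```text
21.7167 [405.2 144.3 267.4] [ 0.2 -0.5  0.3] 0.451
wrist 5021 [ 4.08678e+02  3.04420e+02  7.64520e+01 -3.30000e-02  3.10000e-02
 -6.00000e-03] [1.08 2.09] crown under [408.3 302.5 139.4]
scene 801 [ 4.06000e+02  3.03388e+02  7.83280e+01 -1.00000e-02  4.40000e-02
 -5.00000e-03] [0.97 2.62] crown under [405.7 300.6 141.3]
top 1313 [ 4.08037e+02  3.05924e+02  7.81170e+01 -2.10000e-02  3.00000e-02
 -1.50000e-02] [1.22 2.98] crown under [407.1 304.  141.1]
19v20 0 [0, 0, 0, 0, 0, 0] 22.1667
```

```bash
python3 -c "
from rig import r; print(r.sign_off())"
```

```text
the job is handed in; nothing more can be done
None
```

The cover is hanging by its bail on the scale hook, free and still, and I handed the job in at about 22 s of the 72 s allowed.

**What I did**
- I gripped the knob and swung the lid up to about 1.28 rad, where it stayed.
- With the lid open, the cover showed in the scene and wrist cameras. I located the bail from those pictures rather than by feel, then closed the jaws on its -y shoulder with the hand leaning to -y.
- I lifted the cover out and carried it over the open lid. It had drooped about 0.06 rad in the grip, so I levelled it.
- I brought the crown in from -x above the hook tip and lowered it until the wrist load fell to about zero. Then I opened the jaws and backed off about 180 mm.

**Last checks**
- **Stillness:** scene pictures 1.8 s apart showed no change round the hook and cover.
- **Contact:** the wrist force read about zero and the gripper was well clear.
- **Hang:** the crown sits in the throat with the plate about 60 mm above the stand's foot. The cover tilts about 0.03–0.045 rad because the hook is not quite at the crown's middle.

**Disagreements:** the three cameras differed by up to about 3 mm on the crown's place. They put the hook's drop at about 19–21 mm, at or just under the low end of the expected 21–28 mm. That gap is within their calibration error and depth offset.

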